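# Nip up the clamp bolt of a confectionery cutter with a ring spanner

## Task

The strap that clamps the confectioner's cutter is loose. Fit the larger ring of the spanner over the bolt's star head and tighten it clockwise in short swings between the two posts, lifting the ring off and setting it back each time, until the bolt goes stiff, then nip it about a twentieth of a turn further and no more, so the strap is not crushed. Then lay the spanner back flat on the black mat; do not shove hard against the posts or disturb the cakes and the tub.

Things in the scene. Friction and masses are not known exactly. Their poses are not given: they have to be found in the camera images.
- cutter: Low aluminium slicing table for sweets, fixed to the bench. Origin on the worktop straight below the bolt's axis; its x points from the bolt to the slicing bed (bed from x = 70 to 320 mm, 300 mm wide, at most 65 mm high), so the open side, from which the spanner is swung, is its -x. z up. A foot plate 18 mm high reaches 55 mm to -x.
- bolt: Upright steel flange bolt in the cutter's foot. Origin on its axis at the underside of the round flange, 37 mm above the worktop; flange 48 mm across, 4 mm thick; then a six-lobed star, 32 mm across the tips, lobes 7 mm wide, from 4 to 16 mm above the origin; then a cone from 22 to 14 mm across, up to 21 mm. x runs along one lobe (same every 60 deg), z up.
- bolt_top (a point): Top of the bolt's cone, on its axis. The bolt tightens clockwise seen from above. Loose, it turns at about 0.2 N m for 86 to 120 deg (not known beforehand); then it bites, needs about 1.2 N m, and draws the strap down. It stays where it is left.
- strap_top (a point): Point on top of the clamp strap (a steel bar 46 x 85 x 8 mm under the bolt's flange), 36 mm to the cutter's +y of the bolt. It is 36.5 mm above the worktop while the bolt is loose and sinks 1.0 mm for each 0.1 rad that the bolt is turned after it bites: the right nip sinks it 3 mm; less than 1.5 is still loose, more than 4.7 crushes it.
- post_left: Upright steel post 20 mm across, its top 110 mm above the worktop, 62 mm from the bolt's axis in the direction 63 deg from the cutter's -x towards its +y. Origin at its foot. It stops the spanner's handle at 48 deg that side.
- post_right: The same post mirrored, on the cutter's -y side. Between the two the handle can swing 96 deg; no full turn.
- spanner: Loose steel double-ended offset ring spanner, about 280 g, 230 mm long, lying on the mat. Origin at the middle of its length, at the level of the rings' undersides; x towards the larger ring. Rings 14 mm high. Larger ring, 45 mm outside, fits the star with 1 mm to spare: 6 teeth 4 mm wide reach in to 12.5 mm radius at 30, 90, .. deg from x, so lobes go at 0, 60, .. deg; play 4 deg each way. Smaller ring at -x: 19 mm hole, too small.
- handle (a point): Middle of the spanner's straight handle, 30 mm above its origin: a bar 12 mm wide and 12 mm high, from x = -60 to 60 mm, dropping at both ends to the rings.
- ring (a point): Middle of the larger ring at its underside, 95 mm along x from the spanner's origin. Fully down on the bolt it lies 4 mm above bolt's origin (on the flange).
- mat: Fixed flat black rubber mat, 300 x 170 mm, 4 mm thick; origin at the middle of its underside. It lies left or right of the cutter; the spanner starts on it with the larger ring away from the robot.
- cake0: Chocolate-glazed cake 64 mm across, 43 mm high, on the wire rack across from the mat. Leave alone.
- cake1: The second such cake on the rack. Leave alone.
- tub: White plastic tub with lid, 96 mm across, 100 mm high, on the left side of the bench. Leave alone.
Not all that is in view belongs to the job. Several things have the shape of the spanner; the one meant has the colours described above.

How it is judged:
By the outcome, as a careful person would: the job done as asked, in the order asked, and still so for the second after the job is handed in, with the robot touching nothing.
It also fails if it takes over 72 s, if anything falls off the work surface, if the arm or the gripper's body presses on something with over 40 N, if the wrist force passes 120 N, or if a joint passes its speed limit or range.

## Robot

A 6-joint arm with a two-finger parallel gripper is mounted at the origin on the work surface. World frame = base frame: x ahead of the robot, y to its left, z up, the work surface at z = 0. Lengths are in m, angles in rad, forces in N, time in s.
With the tool pointing down it reaches from about 0.375 to 0.975 m from the base axis. Payload 3.8 kg.
Tool frame: the origin (TCP) lies between the finger pads; the fingertips stand 22 mm ahead of it and the grasp point (between the pads) lies 3 mm ahead of it (bot.finger_overhang is the distance from the TCP to the fingertips, in m); x points along the fingers, y is the direction in which the jaws open and shut, and the axes are right-handed (so a half turn about x gives the same grasp; the last joint's range is limited). The gripper opens to 85 mm and grips with 20 to 120 N. Pads are 22 mm wide; open, the fingers measure 114 mm over their backs; the gripper's body (76 mm by 85 mm) begins 54 mm behind the grasp point. The pads swing forward as they close: fully open they stand 13 mm farther back than shut.
Start: joints at [1.125, 0.264, 1.604, -0, 1.274, -0.037], TCP at [0.268, 0.619, 0.253] pointing down, gripper open.
Joint ranges: [-2.63, 2.63], [-0.94, 2.18], [0.31, 2.57], [-1.31, 4.45], [0, 2.66], [-2.55, 2.55]. Speed limits (rad/s): [2.57, 2.57, 3.14, 3.14, 3.14, 3.14].

## Interface

Orientations are given as a rotation vector (axis times angle).
In Python, from workcell import bot gives the robot as it stands. The module is installed in compiled form; this text tells all that it offers.
- The arm moves only by the tool arm_command, never from a script. Its argument "series" is a list that holds one entry, the list of rows, each a list of 7 numbers: the turn, a rotation vector about the tool's x, y, z in rad, then the shift along the tool's x, y, z in cm, then the opening, from 0 (shut) to 1 (fully open). In form: [[[rx, ry, rz, x, y, z, grip], ...]]. A call has 1 to 10 rows; each row shifts and turns the pose as measured when the row begins, along the tool's axes as they then stand; what a row does not reach is not made up. A row lasts 1/10 s, in which the tool goes at most 50 mm and 8.59 degrees, less where a joint would pass 70% of its speed; a pose out of reach is approached as far as the arm can. A call is refused whole if a number of a shift passes 5 or a number of a turn 0.15, either way. A call with a gripper value outside its range is refused whole. The fingers move at their own pace and stop on an object; "newtons" is the grip in N (left out, the last holds). Time passes only in rows, so rows that do not move let the fingers close. It gives the time, the measured TCP pose, the force and the opening at its end, in the units of the state.
- bot.read_state(): the state, without advancing time (a new reading comes with each control period).
- bot.read_camera(name): name is "scene" or "side" or "wrist"; returns (picture, depth): 400x640x3 uint8, blue, green, red; 400x640 float32, m along the optical axis (not along the pixel's ray), 0 where there is no reading.
- bot.camera_info(name): a dict with "K" (3x3 intrinsics, pixels), "extrinsics" (4x4, takes a point from camera to world coordinates). Camera axes: x right, y down, z forward; pixel columns grow to the right and rows downward; lengths in m; the calibration is good to about 2 mm. A picture is of the moment at which its call begins: read the wrist's pose just before it. camera_info takes no time and is no camera call; for the wrist camera it gives the pose at the moment of the call.
- bot.finish_job(): hands the job in, once; it reports no verdict.
The state is a dict: "time": time; "q": joint angles; "joint_vel": joint speeds; "joint_torque": joint torques, N m; "tool_pos": TCP position; "tcp_rot": TCP orientation; "wrist_force": force on the tool from outside, world axes, zero at the start; "torque": the same for the moment, N m; "width": opening from 0.0 (shut) to 1.0 (fully open).
Only numpy, scipy, OpenCV 4.12 (cv2) and the standard library are available. Lean on these libraries where they do the work, as an engineer would, in place of code of your own. Each camera call takes 0.05 s, during which the arm holds its last target.

## Working session

There is one attempt and no reset: what is moved stays moved. The work goes in short steps, Python scripts to look and compute and a tool call to move; the robot and the scene stay as the last step left them, time stands still between calls to the robot, and variables do not carry over. Pictures are saved under pics/ and viewed, and the job is handed in when it is done.

Besides the shell and the picture viewer there is one more tool, called after "Emit:" as a command line: name --argument value ..., lists and objects as JSON in quotes. arm_command: Moves the arm, as the interface text tells. Its arguments: {"type":"object","properties":{"series":{"type":"array"},"newtons":{"type":"number"}},"required":["series"]}

```bash
mkdir -p pics; ls; cat > h.py <<'E'
import numpy as np, cv2
from workcell import bot
from scipy.spatial.transform import Rotation as R
def snap(name,fn):
    info=bot.camera_info(name); img,d=bot.read_camera(name)
    cv2.imwrite('pics/'+fn+'.png',img); np.savez('pics/'+fn+'.npz',img=img,d=d,K=info['K'],E=info['extrinsics'])
    return img,d,info
def load(fn):
    z=np.load('pics/'+fn+'.npz'); return z['img'],z['d'],z['K'],z['E']
def pt(fn,u,v,z=None):
    img,d,K,E=load(fn)
    r=np.linalg.inv(K)@[u,v,1.]
    if z is None: 
        p=r*d[int(round(v)),int(round(u))]; return E[:3,:3]@p+E[:3,3]
    w=E[:3,:3]@r; return E[:3,3]+w*(z-E[2,3])/w[2]
def cloud(fn):
    img,d,K,E=load(fn)
    v,u=np.mgrid[:d.shape[0],:d.shape[1]]
    P=np.stack([(u-K[0,2])/K[0,0]*d,(v-K[1,2])/K[1,1]*d,d],-1)@E[:3,:3].T+E[:3,3]
    P[d==0]=np.nan
    return img,P
def proj(fn,p):
    img,d,K,E=load(fn)
    c=E[:3,:3].T@(np.array(p)-E[:3,3]); q=K@c; return q[:2]/q[2]
E
python3 - <<'E'
from h import *
for n in ['scene','side','wrist']:
    i,d,info=snap(n,n+'0'); print(n,info['K'].tolist(),np.round(info['extrinsics'],3).tolist())
print(bot.read_state())
E
```

```text
pics
scene [[385.0994108948279, 0.0, 317.35282138514737], [0.0, 385.0994108948279, 196.08305945643068], [0.0, 0.0, 1.0]] [[0.831, 0.432, -0.351, 0.893], [0.557, -0.65, 0.517, -0.579], [-0.005, -0.625, -0.78, 1.069], [0.0, 0.0, 0.0, 1.0]]
side [[440.44847188139056, 0.0, 330.20190906393964], [0.0, 440.44847188139056, 204.01472878486635], [0.0, 0.0, 1.0]] [[-0.969, -0.128, 0.213, 0.121], [-0.248, 0.484, -0.839, 1.386], [0.005, -0.866, -0.5, 0.81], [0.0, 0.0, 0.0, 1.0]]
wrist [[339.9820760589334, 0.0, 320.67371643915146], [0.0, 339.9820760589334, 201.28950966095186], [0.0, 0.0, 1.0]] [[0.399, 0.878, 0.264, 0.201], [0.917, -0.382, -0.117, 0.648], [-0.002, 0.289, -0.957, 0.373], [0.0, 0.0, 0.0, 1.0]]
{'time': 0.15, 'q': array([ 1.12509271e+00,  2.64595997e-01,  1.60512005e+00,  4.14928407e-06,
        1.27374014e+00, -3.69112313e-02]), 'joint_vel': array([ 0.00052705, -0.00195176, -0.00495375, -0.00059257,  0.00095142,
        0.00011538]), 'joint_torque': array([ 3.60898230e-04, -5.15903091e+01, -3.67960095e+01,  6.66184292e-05,
        7.98859721e-03, -5.61939760e-05]), 'tool_pos': array([0.2680753 , 0.61886357, 0.25220503]), 'tcp_rot': array([ 0.31925191,  1.54735707, -0.32210929]), 'wrist_force': array([ 0.29848209, -0.93645284,  0.23718146]), 'torque': array([-0.0008511 ,  0.00939853, -0.02862968]), 'width': 0.997094825572526}
```

View pics/scene0.png

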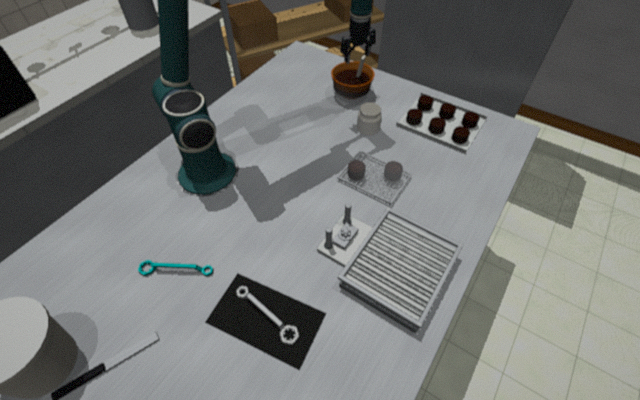

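View pics/side0.png

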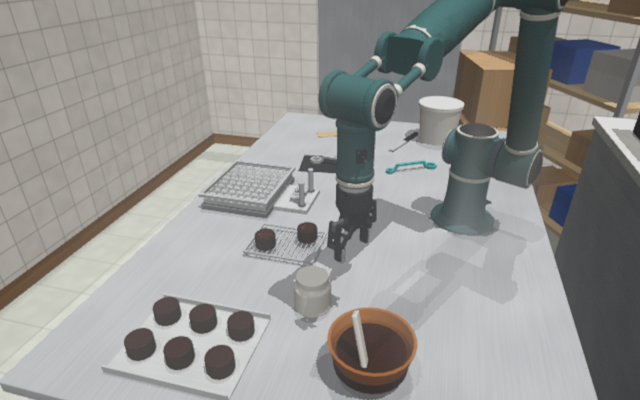

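View pics/wrist0.png

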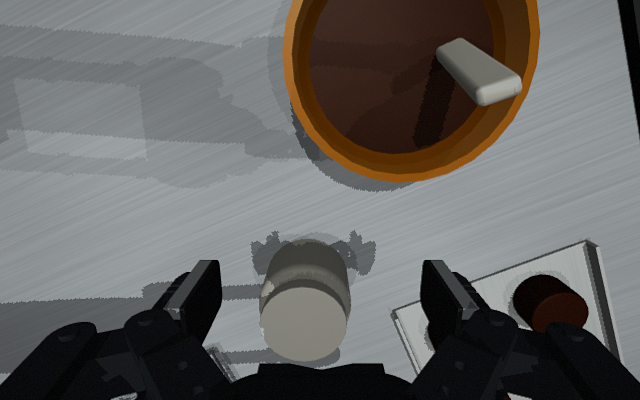

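The scene shows the mat at about (265,320), with the large ring at (289,334) and the small ring at (242,292). The bolt is at (345,232), with posts at (347,214) and (328,238). The teal spanner is a decoy. Next I'll measure these.

```bash
python3 - <<'E'
from h import *
for n,l in [('scene0',[(289,334),(284,331),(265,313),(242,292),(238,290),(237,276),(325,315),(299,366),(207,319),(345,232),(347,206),(328,230),(370,105),(356,165),(393,165)]),('side0',[(311,172),(301,184),(318,160)])]:
    img,d,K,E=load(n)
    for u,v in l: print(n,u,v,d[v,u].round(3),pt(n,u,v).round(3))
i=cv2.imread('pics/scene0.png')
c=cv2.resize(i[190:380,200:470],None,fx=2.9,fy=2.9,interpolation=cv2.INTER_CUBIC); cv2.imwrite('pics/c0.png',c)
E
```

```text
scene0 289 334 1.063 [ 0.619 -0.32   0.002]
scene0 284 331 1.056 [ 0.606 -0.324  0.014]
scene0 265 313 1.061 [ 0.54 -0.32  0.04]
scene0 242 292 1.138 [ 0.431 -0.299  0.005]
scene0 238 290 1.13 [ 0.422 -0.303  0.016]
scene0 237 276 1.177 [ 0.381 -0.266 -0.001]
scene0 325 315 1.093 [ 0.673 -0.221  0.005]
scene0 299 366 1.011 [ 0.691 -0.373  0.001]
scene0 207 319 1.091 [ 0.4   -0.415  0.001]
scene0 345 232 1.209 [0.589 0.021 0.054]
scene0 347 206 1.204 [0.561 0.076 0.109]
scene0 328 230 1.147 [ 0.56  -0.033  0.11 ]
scene0 370 105 1.531 [0.373 0.565 0.099]
scene0 356 165 1.379 [0.476 0.284 0.062]
scene0 393 165 1.375 [0.587 0.355 0.063]
side0 311 172 1.628 [ 0.551 -0.019  0.098]
side0 301 184 1.536 [0.555 0.089 0.102]
side0 318 160 1.917 [ 0.605 -0.302  0.017]
```

View pics/c0.png

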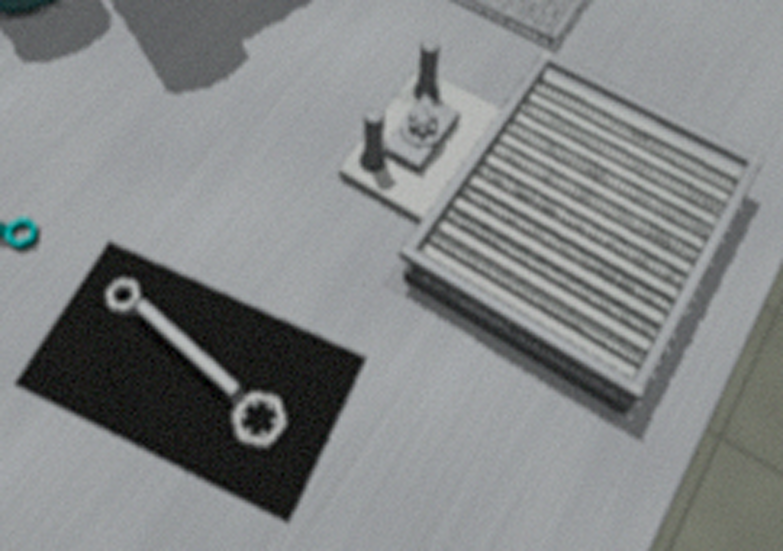

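```bash
cat >> h.py <<'E'
def pose():
    s=bot.read_state(); return np.array(s['tool_pos']),R.from_rotvec(s['tcp_rot']),s
def down(yaw):  # tool x down, tool y at world angle yaw
    y=np.array([np.cos(yaw),np.sin(yaw),0]); x=np.array([0,0,-1.]); z=np.cross(x,y)
    return R.from_matrix(np.stack([x,y,z],1))
def yawof(r): y=r.as_matrix()[:,1]; return np.arctan2(y[1],y[0])
def rows(p1,r1,n,p0=None,r0=None,show=True):
    if p0 is None: p0,r0,_=pose()
    dv=(r0.inv()*r1).as_rotvec(); out=[]
    for i in range(n):
        ra=r0*R.from_rotvec(dv*i/n); t=ra.inv().apply((np.array(p1)-p0)/n)*100
        out.append(np.round(np.r_[dv/n,t],3).tolist())
    if show:
        for o in out: print(o)
    return out
def arc(c,th,n,dz=0,p0=None,r0=None):  # rotate about vertical axis through c (xy) by th (world ccw)
    if p0 is None: p0,r0,_=pose()
    p,r=p0.copy(),r0
    for i in range(n):
        q=R.from_rotvec([0,0,th/n]); cc=np.array([c[0],c[1],p[2]])
        pn=cc+q.apply(p-cc)+[0,0,dz/n]; rn=q*r
        print(np.round(np.r_[(r.inv()*rn).as_rotvec(),r.inv().apply(pn-p)*100],3).tolist())
        p,r=pn,rn
def st():
    p,r,s=pose(); print('t',round(s['time'],2),'p',p.round(4),'yaw',np.degrees(yawof(r)).round(2),'x',r.as_matrix()[:,0].round(3),'F',np.round(s['wrist_force'],1),'T',np.round(s['torque'],2),'w',round(s['width'],3),'q',np.round(s['q'],2))
E
python3 - <<'E'
from h import *
st()
p,r,s=pose(); _,_,K,E=load('wrist0')
print('cam in tool', r.inv().apply(E[:3,3]-p), (r.inv().as_matrix()@E[:3,:3]).round(3).tolist())
# bolt top etc from clouds
img,P=cloud('scene0')
for nm,(u0,v0,u1,v1) in dict(postL=(342,203,353,225),postR=(322,226,335,250)).items():
    q=P[v0:v1,u0:u1].reshape(-1,3); q=q[q[:,2]>.09]; print(nm,len(q),q.mean(0),q.max(0),q.min(0))
E
```

```text
t 0.15 p [0.2681 0.6189 0.2522] yaw 66.58 x [-0.001 -0.002 -1.   ] F [ 0.3 -0.9  0.2] T [-0.    0.01 -0.03] w 0.997 q [ 1.13  0.26  1.61  0.    1.27 -0.04]
cam in tool [-0.12081382  0.00020553 -0.0732375 ] [[0.0, -0.289, 0.957], [1.0, -0.002, -0.001], [0.002, 0.957, 0.289]]
postL 46 [0.56236296 0.07808877 0.10387163] [0.57072038 0.08983268 0.11070474] [0.55194462 0.07078365 0.09021102]
postR 48 [ 0.56171289 -0.03201108  0.10413642] [ 0.56996573 -0.01995379  0.11062192] [ 0.55036646 -0.04047883  0.09128991]
```

```bash
python3 - <<'E'
from h import *
rows([0.55,0.02,0.26],down(np.radians(90)),16)
E
```

```text
[-0.026, -0.0, 0.0, -0.044, -2.734, 3.105]
[-0.026, -0.0, 0.0, -0.044, -2.813, 3.034]
[-0.026, -0.0, 0.0, -0.044, -2.889, 2.961]
[-0.026, -0.0, 0.0, -0.045, -2.964, 2.886]
[-0.026, -0.0, 0.0, -0.045, -3.037, 2.81]
[-0.026, -0.0, 0.0, -0.045, -3.107, 2.731]
[-0.026, -0.0, 0.0, -0.045, -3.176, 2.651]
[-0.026, -0.0, 0.0, -0.046, -3.243, 2.569]
[-0.026, -0.0, 0.0, -0.046, -3.307, 2.485]
[-0.026, -0.0, 0.0, -0.046, -3.37, 2.4]
[-0.026, -0.0, 0.0, -0.047, -3.43, 2.313]
[-0.026, -0.0, 0.0, -0.047, -3.488, 2.225]
[-0.026, -0.0, 0.0, -0.047, -3.544, 2.135]
[-0.026, -0.0, 0.0, -0.048, -3.597, 2.043]
[-0.026, -0.0, 0.0, -0.048, -3.648, 1.951]
[-0.026, -0.0, 0.0, -0.048, -3.697, 1.857]
```

Emit:
arm_command --series '[[[-0.026, 0, 0, -0.05, -2.75, 3.1, 1], [-0.026, 0, 0, -0.05, -2.8, 3.0, 1], [-0.026, 0, 0, -0.05, -2.9, 2.95, 1], [-0.026, 0, 0, -0.05, -2.95, 2.9, 1], [-0.026, 0, 0, -0.05, -3.05, 2.8, 1], [-0.026, 0, 0, -0.05, -3.1, 2.75, 1], [-0.026, 0, 0, -0.05, -3.2, 2.65, 1], [-0.026, 0, 0, -0.05, -3.25, 2.55, 1], [-0.026, 0, 0, -0.05, -3.3, 2.5, 1], [-0.026, 0, 0, -0.05, -3.35, 2.4, 1]]]' --newtons 60

```text
time: 1.15
tool_pos: [0.4486, 0.2361, 0.2531]
tcp_rot: [0.097, 1.572, -0.104]
wrist_force: [0.6, 0.6, -0.2]
width: 1.001
```

Emit:
arm_command --series '[[[-0.026, 0, 0, -0.05, -3.4, 2.3, 1], [-0.026, 0, 0, -0.05, -3.5, 2.2, 1], [-0.026, 0, 0, -0.05, -3.55, 2.1, 1], [-0.026, 0, 0, -0.05, -3.6, 2.0, 1], [-0.026, 0, 0, -0.05, -3.65, 1.9, 1], [-0.026, 0, 0, -0.05, -3.7, 1.85, 1], [0, 0, 0, 0, 0, 0, 1]]]'

```text
time: 1.85
tool_pos: [0.5624, 0.0003, 0.2555]
tcp_rot: [-0.028, 1.575, 0.019]
wrist_force: [-0.5, -0.2, -0.1]
width: 1.002
```

```bash
python3 - <<'E'
from h import *
st(); snap('wrist','w1'); 
E
```

```text
t 1.85 p [5.624e-01 3.000e-04 2.555e-01] yaw 91.74 x [-0.004 -0.006 -1.   ] F [-0.5 -0.2 -0.1] T [ 0.06 -0.02  0.02] w 1.002 q [-0.04  0.05  1.84 -0.01  1.25 -1.64]
```

View pics/w1.png

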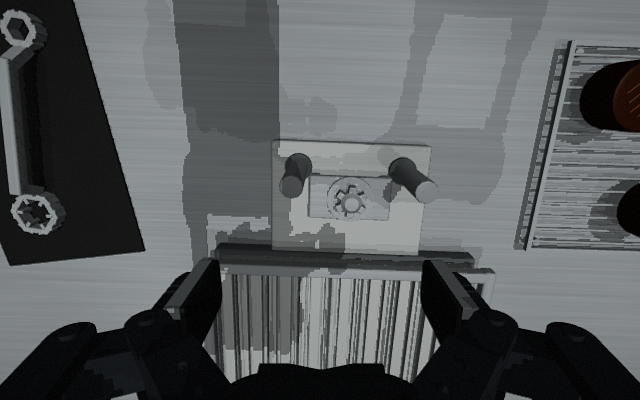

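The wrist view shows the bolt at about (350,203), the post tops at (291,186) and (428,189), and the spanner's large ring at (37,214). I'll zoom in and measure.

```bash
python3 - <<'E'
from h import *
i=cv2.imread('pics/w1.png')
cv2.imwrite('pics/c1.png',cv2.resize(i[130:260,260:450],None,fx=4.2,fy=4.2,interpolation=cv2.INTER_CUBIC))
cv2.imwrite('pics/c2.png',cv2.resize(i[0:270,0:150],None,fx=2.2,fy=2.2,interpolation=cv2.INTER_CUBIC))
img,P=cloud('w1')
for u,v in [(352,204),(292,186),(428,190),(345,192),(320,205),(37,214),(24,210)]: print(u,v,P[v,u].round(4))
Z=P[...,2]
def reg(u0,v0,u1,v1,z0,z1,f='w1'):
    q=P[v0:v1,u0:u1].reshape(-1,3); q=q[(q[:,2]>z0)&(q[:,2]<z1)]; return q
for nm,a in dict(postR=(275,165,310,205,.106,.116),postL=(405,170,445,210,.106,.116),cone=(330,185,375,222,.0555,.062),star=(325,180,378,225,.050,.062),strap=(305,170,395,225,.034,.0395)).items():
    q=reg(*a); print(nm,len(q),np.median(q,0).round(4),((q.max(0)+q.min(0))/2).round(4),np.ptp(q,axis=0).round(4))
E
```

```text
352 204 [0.5864 0.0306 0.0578]
292 186 [ 0.5568 -0.0239  0.1101]
428 190 [0.5567 0.0859 0.1107]
345 192 [0.5788 0.0244 0.0412]
320 205 [ 0.5946 -0.0007  0.0376]
37 214 [ 0.6256 -0.3286  0.0047]
24 210 [ 0.6177 -0.3335  0.0147]
postR 452 [ 0.557  -0.0248  0.1098] [ 0.5578 -0.0252  0.109 ] [0.0195 0.0188 0.0056]
postL 457 [0.5585 0.0844 0.1098] [0.5587 0.0855 0.1089] [0.0192 0.0202 0.0058]
cone 256 [0.5861 0.0295 0.0581] [0.5862 0.0298 0.0578] [0.0185 0.0179 0.0045]
star 590 [0.585  0.0293 0.0547] [0.5868 0.0294 0.0551] [0.0327 0.0303 0.0099]
strap 1840 [0.5835 0.0167 0.0369] [0.5864 0.0298 0.0368] [0.0475 0.0848 0.0054]
```

View pics/c1.png

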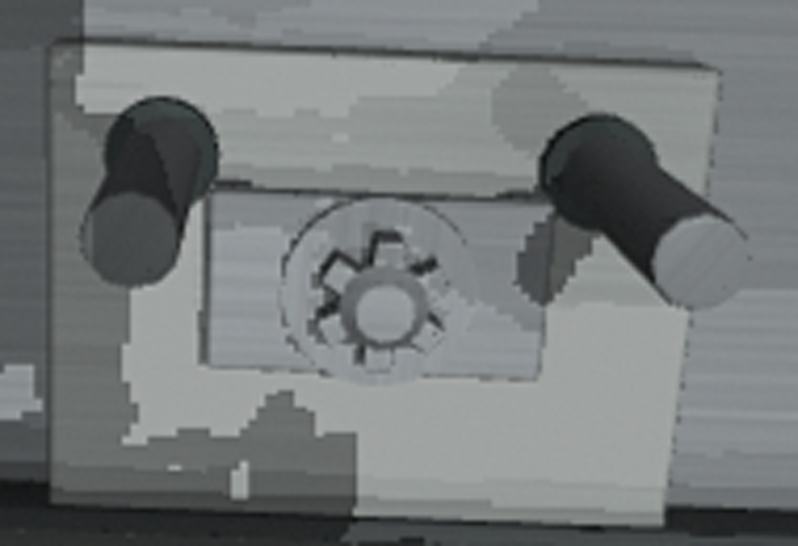

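View pics/c2.png

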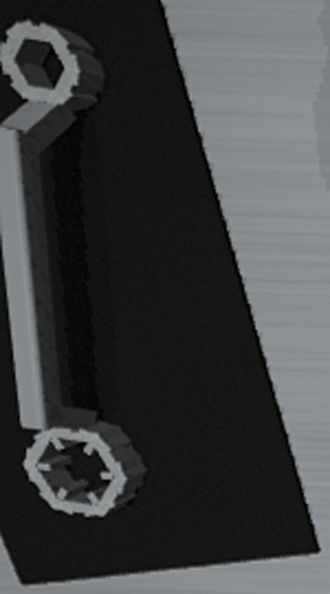

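```bash
python3 - <<'E'
from h import *
st()
rows([0.60,0.03,0.20],down(np.radians(90)),3)
E
```

```text
t 1.9 p [0.5614 0.0021 0.2553] yaw 91.74 x [-0.005 -0.004 -1.   ] F [0.5 0.3 0.2] T [ 0.06 -0.05 -0.06] w 1.0 q [-0.04  0.05  1.84 -0.    1.25 -1.64]
[0.01, -0.002, 0.001, 1.833, 0.898, 1.326]
[0.01, -0.002, 0.001, 1.836, 0.909, 1.313]
[0.01, -0.002, 0.001, 1.84, 0.919, 1.301]
```

Emit:
arm_command --series '[[[0.01, -0.002, 0.001, 1.85, 0.9, 1.3, 1], [0.01, -0.002, 0.001, 1.85, 0.9, 1.3, 1], [0.01, -0.002, 0.001, 1.85, 0.9, 1.3, 1], [0, 0, 0, 0, 0, 0, 1], [0, 0, 0, 0, 0, 0, 1]]]'

```text
time: 2.4
tool_pos: [0.5983, 0.0338, 0.1979]
tcp_rot: [0.002, 1.572, -0.0]
wrist_force: [0.1, -0.4, 0.4]
width: 0.999
```

```bash
python3 - <<'E'
from h import *
st(); snap('wrist','w2'); st()
i=cv2.imread('pics/w2.png')
img,P=cloud('w2')
for nm,(x0,x1,y0,y1,z0,z1) in dict(postR=(.53,.57,-.05,0,.106,.116),postL=(.53,.57,.06,.11,.106,.116),cone=(.56,.61,0,.06,.0555,.064),star=(.56,.61,0,.06,.050,.064),strap=(.55,.62,-.03,.09,.034,.0395)).items():
    m=(P[...,0]>x0)&(P[...,0]<x1)&(P[...,1]>y0)&(P[...,1]<y1)&(P[...,2]>z0)&(P[...,2]<z1); q=P[m]
    print(nm,len(q),np.median(q,0).round(4),((q.max(0)+q.min(0))/2).round(4),np.ptp(q,axis=0).round(4))
u,v=proj('w2',[.586,.03,.055]).astype(int); print(u,v)
cv2.imwrite('pics/c3.png',cv2.resize(i[max(v-60,0):v+60,u-80:u+80],None,fx=5,fy=5,interpolation=cv2.INTER_CUBIC))
E
```

```text
t 2.4 p [0.5983 0.0338 0.1979] yaw 89.93 x [-0.001  0.001 -1.   ] F [ 0.1 -0.4  0.4] T [-0.    0.01 -0.01] w 0.999 q [ 0.01  0.16  1.83  0.    1.15 -1.56]
t 2.45 p [0.598  0.0338 0.1978] yaw 89.92 x [-0.002  0.001 -1.   ] F [ 0.   0.1 -0.6] T [-0.03  0.05 -0.  ] w 1.0 q [ 0.01  0.16  1.83  0.    1.15 -1.56]
postR 799 [ 0.5573 -0.0244  0.1097] [ 0.5576 -0.0247  0.1089] [0.0194 0.0199 0.0052]
postL 794 [0.5583 0.0848 0.1098] [0.5588 0.0853 0.109 ] [0.0197 0.0197 0.0058]
cone 387 [0.5859 0.0296 0.0581] [0.5859 0.0299 0.058 ] [0.0178 0.0183 0.005 ]
star 914 [0.5851 0.0299 0.0546] [0.5864 0.0298 0.0553] [0.0323 0.0299 0.0105]
strap 2849 [0.5833 0.0211 0.0369] [0.5798 0.0314 0.0367] [0.0595 0.0997 0.0055]
315 179
```

View pics/c3.png

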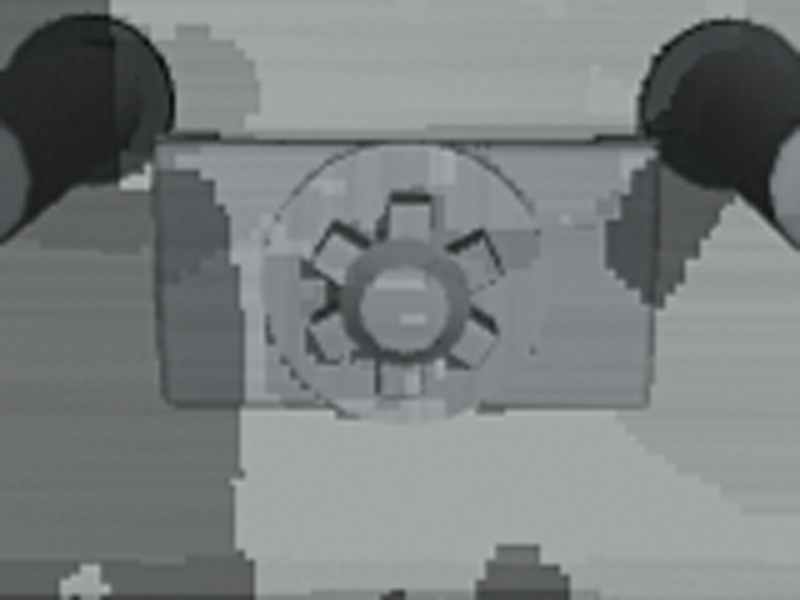

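```bash
python3 - <<'E'
from h import *
img,P=cloud('w2'); c=np.array([.5860,.0297])
d=P[...,:2]-c; r=np.hypot(d[...,0],d[...,1])
m=(r>.0122)&(r<.0158)&(P[...,2]>.0495)&(P[...,2]<.057)
a=np.degrees(np.arctan2(d[...,1],d[...,0]))[m]
print(m.sum(), np.degrees(np.angle(np.exp(6j*np.radians(a)).mean()))/6, abs(np.exp(6j*np.radians(a)).mean()))
print(np.histogram(a,36,(-180,180))[0])
# tips by pixel
for u,v in [(411,203),(400,395),(325,240),(490,245),(315,350),(487,355)]:
    p=pt('w2',235+u/5,119+v/5,.053); q=p[:2]-c; print(np.hypot(*q).round(4),np.degrees(np.arctan2(q[1],q[0])).round(1))
E
```

```text
246 -3.3119390516922245 0.6328000929675216
[15  3  0  0 12 14 15  2  0  0 11 12 14  3  0  0  8 12 12  1  0  1 13 11
 15  3  0  1 12 13 17  0  0  0 12 14]
0.0153 173.9
0.0163 -1.3
0.0152 -127.8
0.0165 120.9
0.0165 -58.3
0.0168 55.1
```

```bash
cat >> h.py <<'E'
def rowsyaw(p1,dyaw,n,skip=0):
    p0,r0,_=pose(); dv=np.array([-dyaw,0,0])
    for i in range(n):
        ra=r0*R.from_rotvec(dv*i/n); t=ra.inv().apply((np.array(p1)-p0)/n)*100
        print(np.round(np.r_[dv/n,t],2).tolist())
E
python3 - <<'E'
from h import *
# spanner rings from w1 cloud
rowsyaw([0.525,-0.31,0.20],-np.radians(186.3),23)
E
```

```text
[0.14, 0.0, 0.0, -0.01, -1.5, -0.32]
[0.14, 0.0, 0.0, -0.01, -1.52, -0.1]
[0.14, 0.0, 0.0, -0.01, -1.52, 0.11]
[0.14, 0.0, 0.0, -0.01, -1.49, 0.33]
[0.14, 0.0, 0.0, -0.01, -1.43, 0.53]
[0.14, 0.0, 0.0, -0.01, -1.34, 0.73]
[0.14, 0.0, 0.0, -0.01, -1.23, 0.91]
[0.14, 0.0, 0.0, -0.01, -1.08, 1.08]
[0.14, 0.0, 0.0, -0.01, -0.92, 1.22]
[0.14, 0.0, 0.0, -0.01, -0.74, 1.34]
[0.14, 0.0, 0.0, -0.01, -0.55, 1.43]
[0.14, 0.0, 0.0, -0.01, -0.34, 1.49]
[0.14, 0.0, 0.0, -0.01, -0.13, 1.52]
[0.14, 0.0, 0.0, -0.01, 0.09, 1.53]
[0.14, 0.0, 0.0, -0.01, 0.3, 1.5]
[0.14, 0.0, 0.0, -0.01, 0.51, 1.44]
[0.14, 0.0, 0.0, -0.01, 0.71, 1.35]
[0.14, 0.0, 0.0, -0.01, 0.89, 1.24]
[0.14, 0.0, 0.0, -0.01, 1.06, 1.1]
[0.14, 0.0, 0.0, -0.01, 1.2, 0.94]
[0.14, 0.0, 0.0, -0.01, 1.32, 0.76]
[0.14, 0.0, 0.0, -0.01, 1.42, 0.57]
[0.14, 0.0, 0.0, -0.01, 1.48, 0.36]
```

Emit:
arm_command --series '[[[0.14, 0, 0, 0, -1.5, -0.3, 1], [0.14, 0, 0, 0, -1.5, -0.1, 1], [0.14, 0, 0, 0, -1.5, 0.1, 1], [0.14, 0, 0, 0, -1.5, 0.35, 1], [0.14, 0, 0, 0, -1.45, 0.55, 1], [0.14, 0, 0, 0, -1.35, 0.75, 1], [0.14, 0, 0, 0, -1.25, 0.9, 1], [0.14, 0, 0, 0, -1.1, 1.1, 1], [0.14, 0, 0, 0, -0.9, 1.2, 1], [0.14, 0, 0, 0, -0.75, 1.35, 1]]]'

```text
time: 3.45
tool_pos: [0.5616, -0.1176, 0.2107]
tcp_rot: [1.126, 1.253, -1.112]
wrist_force: [0.1, 0.4, -0.2]
width: 0.996
```

Emit:
arm_command --series '[[[0.14, 0, 0, 0, -0.55, 1.4, 1], [0.14, 0, 0, 0, -0.35, 1.5, 1], [0.14, 0, 0, 0, -0.15, 1.5, 1], [0.14, 0, 0, 0, 0.1, 1.5, 1], [0.14, 0, 0, 0, 0.3, 1.5, 1], [0.14, 0, 0, 0, 0.5, 1.45, 1], [0.14, 0, 0, 0, 0.7, 1.35, 1], [0.14, 0, 0, 0, 0.9, 1.25, 1], [0.14, 0, 0, 0, 1.05, 1.1, 1], [0.14, 0, 0, 0, 1.2, 0.95, 1]]]'

```text
time: 4.45
tool_pos: [0.5173, -0.2697, 0.2253]
tcp_rot: [2.123, 0.232, -2.065]
wrist_force: [0.4, -0.7, 0.3]
width: 0.999
```

Emit:
arm_command --series '[[[0.14, 0, 0, 0, 1.3, 0.75, 1], [0.14, 0, 0, 0, 1.4, 0.55, 1], [0.14, 0, 0, 0, 1.5, 0.35, 1], [0, 0, 0, 0, 0, 0, 1], [0, 0, 0, 0, 0, 0, 1]]]'

```text
time: 4.95
tool_pos: [0.5024, -0.3158, 0.2322]
tcp_rot: [-2.154, 0.228, 2.078]
wrist_force: [0.5, 0.5, -0.4]
width: 0.999
```

```bash
python3 - <<'E'
from h import *
st(); snap('wrist','w3'); st()
E
```

```text
t 4.95 p [ 0.5024 -0.3158  0.2322] yaw -101.83 x [ 0.035 -0.012 -0.999] F [ 0.5  0.5 -0.4] T [-0.04 -0.    0.01] w 0.999 q [-0.61  0.1   1.83  0.01  1.17  1.16]
t 5.0 p [ 0.5025 -0.3157  0.2323] yaw -101.82 x [ 0.035 -0.013 -0.999] F [-0.6 -0.6  0.4] T [0.03 0.01 0.04] w 1.0 q [-0.61  0.1   1.83  0.01  1.17  1.16]
```

View pics/w3.png

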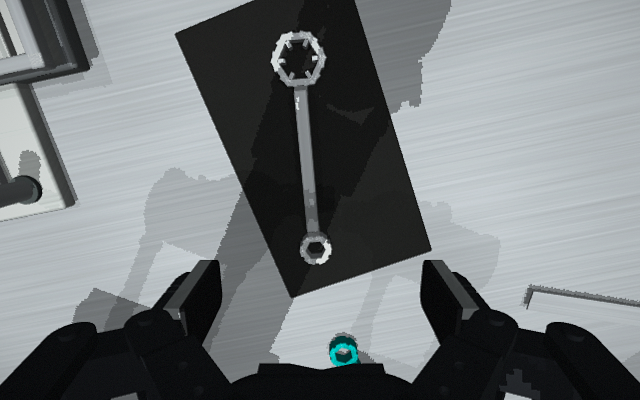

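The large ring is at (298,58), the small ring at (316,249), and the handle runs between them.

```bash
cat > sp.py <<'E'
from h import *
from scipy.optimize import least_squares
def model(top=0.0):
    # sample points of rings' top annulus & handle (spanner coords xy)
    pass
def spanner(fn,z0=0.004,c0=(0.53,-0.31),rad=0.16,ztol=.004):
    img,P=cloud(fn)
    d=np.hypot(P[...,0]-c0[0],P[...,1]-c0[1])
    h=(d<rad)&(abs(P[...,2]-(z0+.036))<ztol); q=P[h]
    r=(d<rad)&(abs(P[...,2]-(z0+.014))<.003)
    (x0,y0),(w,l),a=cv2.minAreaRect(q[:,:2].astype(np.float32)*1000)
    u=np.linalg.svd(q[:,:2]-q[:,:2].mean(0),full_matrices=False)[2][0]; u*=np.sign(u[0])
    print('handle top z',np.median(q[:,2]).round(4),'n',len(q),'rect ctr',x0,y0,'size',w,l,'angle svd',np.degrees(np.arctan2(u[1],u[0])).round(2),'mean',q.mean(0).round(4))
    return img,P,r,q
def ring(fn,u,v,half,ztop):
    """circle fit of bright annulus outer edge"""
E
python3 - <<'E'
from sp import *
img,P,r,q=spanner('w3')
c=P[r]; 
for nm,cc in [('big',(0.62,-0.325)),('small',(0.43,-0.30))]:
    m=np.hypot(c[:,0]-cc[0],c[:,1]-cc[1])<.035; k=c[m]
    (x,y),rad=cv2.minEnclosingCircle(k[:,:2].astype(np.float32)*1000); print(nm,len(k),'z',np.median(k[:,2]).round(4),x,y,rad,k.mean(0).round(4))
for z,u,v in [(.018,298,58),(.018,316,249)]: print(pt('w3',u,v,z).round(4))
mat=P[50:280,200:420].reshape(-1,3); print('mat',np.nanpercentile(mat[:,2],[10,30,50]))
E
```

```text
handle top z 0.0402 n 1824 rect ctr 527.0074462890625 -307.83148193359375 size 12.065946578979492 133.3604736328125 angle svd -7.37 mean [ 0.5304 -0.3084  0.0401]
big 1286 z 0.0183 619.0394287109375 -319.30877685546875 27.263458251953125 [ 0.6215 -0.3201  0.0183]
small 500 z 0.0182 435.1225280761719 -296.4765930175781 19.50479507446289 [ 0.4333 -0.2958  0.0182]
[ 0.6221 -0.3204  0.018 ]
[ 0.4334 -0.2969  0.018 ]
mat [0.00019265 0.00331948 0.00413268]
```

```bash
python3 - <<'E'
from h import *
rows([0.5277,-0.3086,0.09],down(np.radians(-97.2)),4)
E
```

```text
[-0.02, -0.009, -0.002, 3.574, -0.323, -0.448]
[-0.02, -0.009, -0.002, 3.57, -0.307, -0.487]
[-0.02, -0.009, -0.002, 3.566, -0.291, -0.526]
[-0.02, -0.009, -0.002, 3.561, -0.274, -0.564]
```

Emit:
arm_command --series '[[[-0.02, -0.009, -0.002, 3.6, -0.3, -0.45, 1], [-0.02, -0.009, -0.002, 3.6, -0.3, -0.5, 1], [-0.02, -0.009, -0.002, 3.6, -0.3, -0.5, 1], [-0.02, -0.009, -0.002, 3.6, -0.3, -0.55, 1], [0, 0, 0, 0, 0, 0, 1], [0, 0, 0, 0, 0, 0, 1]]]'

```text
time: 5.6
tool_pos: [0.5328, -0.3053, 0.0908]
tcp_rot: [-2.177, 0.118, 2.159]
wrist_force: [0.6, -0.3, -0.3]
width: 0.999
```

```bash
python3 - <<'E'
from h import *
st(); rows([0.5277,-0.3086,0.037],down(np.radians(-97.2)),3)
E
```

```text
t 5.6 p [ 0.5328 -0.3053  0.0908] yaw -96.07 x [ 0.008 -0.003 -1.   ] F [ 0.6 -0.3 -0.3] T [ 0.06 -0.    0.05] w 0.999 q [-0.56  0.29  1.89  0.    0.95  1.11]
[0.007, -0.003, -0.001, 1.794, 0.122, 0.172]
[0.007, -0.003, -0.001, 1.794, 0.125, 0.166]
[0.007, -0.003, -0.001, 1.794, 0.127, 0.16]
```

Emit:
arm_command --series '[[[0.008, -0.003, -0.001, 1.8, 0.1, 0.15, 1], [0.008, -0.003, -0.001, 1.8, 0.1, 0.15, 1], [0.006, -0.003, -0.001, 1.7, 0.1, 0.15, 1], [0, 0, 0, 0, 0, 0, 1], [0, 0, 0, 0, 0, 0, 1]]]'

```text
time: 6.1
tool_pos: [0.5303, -0.3097, 0.0391]
tcp_rot: [-2.163, 0.142, 2.15]
wrist_force: [-0.2, -0.4, -0.2]
width: 0.998
```

```bash
python3 - <<'E'
from h import *
st(); rows([0.5277,-0.3086,0.037],down(np.radians(-97.2)),1)
E
```

```text
t 6.1 p [ 0.5303 -0.3097  0.0391] yaw -97.38 x [ 0.006 -0.003 -1.   ] F [-0.2 -0.4 -0.2] T [ 0.02  0.02 -0.05] w 0.998 q [-0.57  0.36  1.91  0.    0.86  1.13]
[-0.003, -0.006, -0.002, 0.209, -0.075, 0.273]
```

Emit:
arm_command --series '[[[-0.003, -0.006, -0.002, 0.2, -0.07, 0.25, 1], [0, 0, 0, 0, 0, 0, 0], [0, 0, 0, 0, 0, 0, 0], [0, 0, 0, 0, 0, 0, 0], [0, 0, 0, 0, 0, 0, 0], [0, 0, 0, 0, 0, 0, 0], [0, 0, 0, 0, 0, 0, 0]]]' --newtons 80

```text
time: 6.8
tool_pos: [0.5293, -0.3098, 0.0396]
tcp_rot: [-2.161, 0.138, 2.154]
wrist_force: [-0.9, -0.1, -0.3]
width: 0.12
```

```bash
python3 - <<'E'
from h import *
st()
E
```

```text
t 6.8 p [ 0.5293 -0.3098  0.0396] yaw -97.21 x [ 0.003 -0.002 -1.   ] F [-0.9 -0.1 -0.3] T [-0.05  0.1   0.05] w 0.12 q [-0.57  0.36  1.91 -0.    0.87  1.13]
```

Emit:
arm_command --series '[[[0, 0, 0, -1, 0, 0, 0], [0, 0, 0, -3, 0, 0, 0], [0, 0, 0, -4, 0, 0, 0], [0, 0, 0, -4, 0, 0, 0], [0, 0, 0, -4, 0, 0, 0], [0, 0, 0, -2, 0, 0, 0], [0, 0, 0, 0, 0, 0, 0], [0, 0, 0, 0, 0, 0, 0]]]'

```text
time: 7.6
tool_pos: [0.525, -0.3069, 0.2238]
tcp_rot: [-2.149, 0.132, 2.161]
wrist_force: [-0.3, 0.4, -2.4]
width: 0.121
```

```bash
python3 - <<'E'
from h import *
st(); snap('wrist','w4'); 
E
```

```text
t 7.6 p [ 0.525  -0.3069  0.2238] yaw -97.2 x [-0.006  0.004 -1.   ] F [-0.3  0.4 -2.4] T [0.03 0.07 0.01] w 0.121 q [-0.57  0.16  1.78 -0.    1.2   1.13]
```

View pics/w4.png

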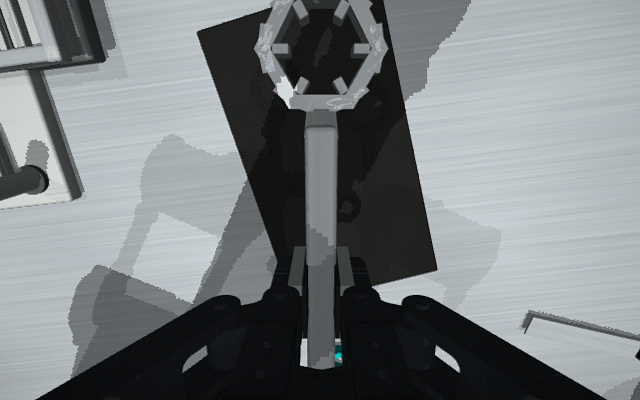

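```bash
python3 - <<'E'
from h import *
p,r,s=pose(); img,P=cloud('w4')
T=r.inv().apply((P-p).reshape(-1,3)).reshape(P.shape)
cv2.imwrite('pics/c4.png',cv2.resize(img[0:130,240:400],None,fx=5,fy=4.6,interpolation=cv2.INTER_CUBIC))
m=np.zeros(T.shape[:2],bool); m[0:112,245:395]=1
m&=(T[...,0]>.005)&(T[...,0]<.035)
q=T[m]; print('tool x hist',np.histogram(q[:,0],15,(.005,.035)))
k=q[(q[:,0]>.015)&(q[:,0]<.026)&(q[:,2]<-.07)]; print(np.median(k,0),k.min(0),k.max(0))
h=T[130:240,312:330].reshape(-1,3); print('handle top',np.nanmedian(h,0)); 
# handle slope
a=np.polyfit(h[:,2],h[:,0],1); print('pitch slope deg',np.degrees(np.arctan(a[0])), 'handle y', np.polyfit(h[:,2],h[:,1],1))
E
```

```text
tool x hist (array([   0,    0,    0,    0,    0,    0,    1, 1848, 3908,  283,  199,
        218,  198,  161,  149]), array([0.005, 0.007, 0.009, 0.011, 0.013, 0.015, 0.017, 0.019, 0.021,
       0.023, 0.025, 0.027, 0.029, 0.031, 0.033, 0.035]))
[ 2.13670214e-02 -6.16262937e-05 -9.09764822e-02] [ 0.01884278 -0.02604104 -0.1097276 ] [ 0.02598192  0.02551796 -0.07014009]
handle top [-0.00087917 -0.00044742 -0.0437683 ]
 ** On entry to DLASCL parameter number  4 had an illegal value
 ** On entry to DLASCL parameter number  4 had an illegal value
 ** On entry to DLASCL parameter number  4 had an illegal value
 ** On entry to DLASCL parameter number  4 had an illegal value
 ** On entry to DLASCL parameter number  5 had an illegal value
 ** On entry to DLASCL parameter number  4 had an illegal valueTraceback (most recent call last):
  File "<stdin>", line 11, in <module>
    c, resids, rank, s = lstsq(lhs, rhs, rcond)
                         ~~~~~^^^^^^^^^^^^^^^^^
    x, resids, rank, s = _umath_linalg.lstsq(a, b, rcond,
                         ~~~~~~~~~~~~~~~~~~~^^^^^^^^^^^^^
                                             signature=signature)
                                             ^^^^^^^^^^^^^^^^^^^^
    raise LinAlgError("SVD did not converge in Linear Least Squares")
numpy.linalg.LinAlgError: SVD did not converge in Linear Least Squares
```

View pics/c4.png

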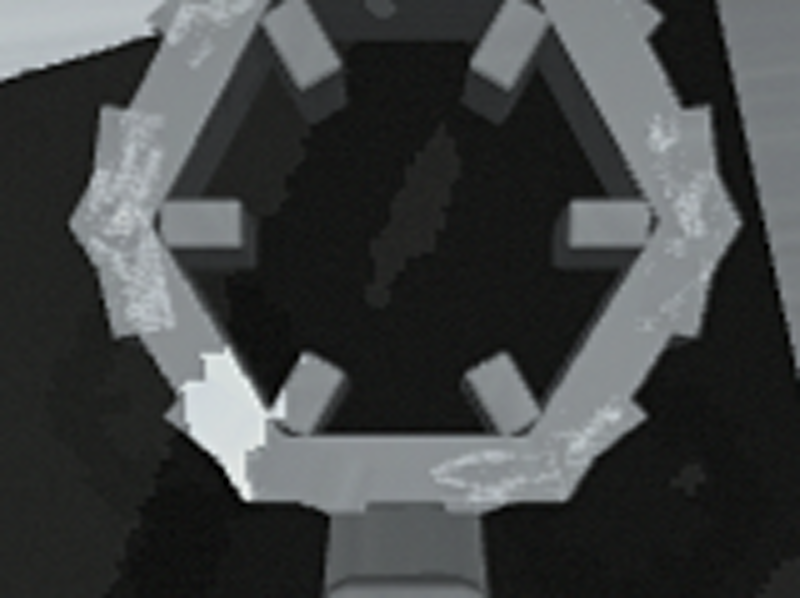

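```bash
cat >> h.py <<'E'
def raytool(fn,u,v,xt,p,r):
    # intersect pixel ray with tool plane x=xt
    img,d,K,E=load(fn); w=r.inv().apply(E[:3,:3]@(np.linalg.inv(K)@[u,v,1.])); o=r.inv().apply(E[:3,3]-p)
    return o+w*(xt-o[0])/w[0]
E
python3 - <<'E'
from h import *
p,r,s=pose(); img,P=cloud('w4')
f=lambda x,y:((x+.5)/5-.5+240,(y+.5)/4.6-.5)
for c in [(406,222),(243,223),(568,222),(318,82),(495,77),(330,367),(483,367)]:
    print(c,raytool('w4',*f(*c),.0214,p,r).round(4))
T=r.inv().apply((P-p).reshape(-1,3)).reshape(P.shape)
h=T[130:240,312:330].reshape(-1,3);h=h[np.isfinite(h[:,0])&(abs(h[:,0])<.01)]
print(len(h),np.degrees(np.arctan(np.polyfit(h[:,2],h[:,0],1)[0])))
h=T[130:240,300:345].reshape(-1,3);h=h[np.isfinite(h[:,0])&(abs(h[:,0])<.006)]
print(np.polyfit(h[:,2],h[:,1],1))
rg=T[0:112,245:395].reshape(-1,3); k=rg[np.isfinite(rg[:,0])&(rg[:,0]>.016)&(rg[:,0]<.024)&(rg[:,2]<-.07)]
A=np.c_[k[:,1:],np.ones(len(k))]; print('ring plane',np.linalg.lstsq(A,k[:,0],rcond=None)[0])
E
```

```text
(406, 222) [ 0.0214 -0.0001 -0.0926]
(243, 223) [ 0.0214 -0.0127 -0.0925]
(568, 222) [ 0.0214  0.0124 -0.0925]
(318, 82) [ 0.0214 -0.0067 -0.1031]
(495, 77) [ 0.0214  0.0066 -0.1035]
(330, 367) [ 0.0214 -0.0061 -0.0811]
(483, 367) [ 0.0214  0.006  -0.0811]
1969 -0.15046775819788993
[-0.00131681 -0.0003584 ]
ring plane [ 0.0007595  -0.00784739  0.02066066]
```

```bash
python3 - <<'E'
from h import *
rows([0.4937,0.0353,0.175],down(np.radians(-93.5)),9)
E
```

```text
[-0.007, 0.001, 0.0, 0.555, -3.727, 0.818]
[-0.007, 0.001, 0.0, 0.554, -3.733, 0.791]
[-0.007, 0.001, 0.0, 0.552, -3.739, 0.765]
[-0.007, 0.001, 0.0, 0.55, -3.744, 0.738]
[-0.007, 0.001, 0.0, 0.548, -3.749, 0.712]
[-0.007, 0.001, 0.0, 0.546, -3.755, 0.685]
[-0.007, 0.001, 0.0, 0.544, -3.76, 0.659]
[-0.007, 0.001, 0.0, 0.543, -3.765, 0.632]
[-0.007, 0.001, 0.0, 0.541, -3.769, 0.605]
```

Emit:
arm_command --series '[[[-0.007, 0.001, 0, 0.45, -3.7, 0.8, 0], [-0.007, 0.001, 0, 0.45, -3.7, 0.8, 0], [-0.007, 0.001, 0, 0.5, -3.7, 0.75, 0], [-0.007, 0.001, 0, 0.5, -3.7, 0.75, 0], [-0.007, 0.001, 0, 0.5, -3.75, 0.7, 0], [-0.007, 0.001, 0, 0.5, -3.75, 0.7, 0], [-0.007, 0.001, 0, 0.5, -3.75, 0.65, 0], [-0.007, 0.001, 0, 0.5, -3.75, 0.65, 0], [0, 0, 0, 0, 0, 0, 0], [0, 0, 0, 0, 0, 0, 0]]]'

```text
time: 8.65
tool_pos: [0.4814, 0.0081, 0.1615]
tcp_rot: [-2.143, 0.067, 2.218]
wrist_force: [-0.1, -0.3, -2.1]
width: 0.121
```

```bash
python3 - <<'E'
from h import *
st();rows([0.4937,0.0353,0.115],down(np.radians(-93.5)),4)
E
```

```text
t 8.65 p [0.4814 0.0081 0.1615] yaw -94.06 x [-0.034  0.01  -0.999] F [-0.1 -0.3 -2.1] T [-0.05  0.03  0.02] w 0.121 q [-0.04 -0.    2.08  0.01  1.1   1.6 ]
[-0.002, 0.009, 0.002, 1.158, -0.69, -0.3]
[-0.002, 0.009, 0.002, 1.159, -0.692, -0.292]
[-0.002, 0.009, 0.002, 1.16, -0.694, -0.283]
[-0.002, 0.009, 0.002, 1.161, -0.695, -0.275]
```

Emit:
arm_command --series '[[[-0.002, 0.012, 0.002, 0, -1.4, -0.6, 0], [-0.002, 0.012, 0.002, 0, -1.4, -0.6, 0], [-0.002, 0.012, 0.002, 1, 0, 0, 0], [0, 0, 0, 1.4, 0, 0, 0], [0, 0, 0, 1.4, 0, 0, 0], [0, 0, 0, 0, 0, 0, 0], [0, 0, 0, 0, 0, 0, 0]]]'

```text
time: 9.35
tool_pos: [0.495, 0.0327, 0.1179]
tcp_rot: [-2.182, 0.077, 2.19]
wrist_force: [-1.4, -0.6, -2.1]
width: 0.125
```

```bash
python3 - <<'E'
from h import *
st(); snap('wrist','w5');rows([0.4937,0.0353,0.105],down(np.radians(-93.5)),1)
E
```

```text
t 9.35 p [0.495  0.0327 0.1179] yaw -94.01 x [-0.004 -0.    -1.   ] F [-1.4 -0.6 -2.1] T [-0.01 -0.01 -0.06] w 0.125 q [ 0.02  0.06  2.11 -0.    0.98  1.66]
[-0.009, 0.004, -0.0, 1.285, -0.248, 0.123]
```

View pics/w5.png

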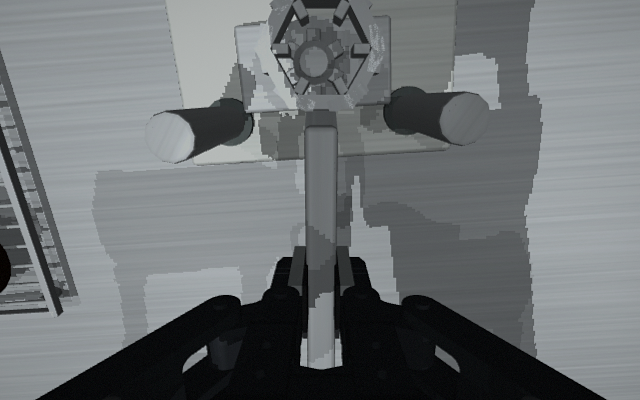

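The bolt cone shows through the ring at about (314,62), with the ring centre near (321,48). Next is refining that offset.

```bash
python3 - <<'E'
from h import *
img,P=cloud('w5')
cv2.imwrite('pics/c5.png',cv2.resize(img[0:120,240:400],None,fx=5,fy=5,interpolation=cv2.INTER_CUBIC))
p,r,s=pose(); print(p)
m=(P[...,2]>.0555)&(P[...,2]<.0605); m[:, :270]=0; m[:,360:]=0; m[120:]=0
q=P[m]; print(len(q),np.median(q,0).round(4),q.min(0).round(4),q.max(0).round(4))
for z0,z1 in [(.106,.114)]:
    for a,b in [(140,230),(430,500)]:
        k=P[80:170,a:b].reshape(-1,3); k=k[(k[:,2]>z0)&(k[:,2]<z1)]; print('post',np.median(k,0).round(4),((k.min(0)+k.max(0))/2).round(4))
E
```

```text
[0.49480151 0.03273901 0.11784462]
1090 [0.5862 0.03   0.058 ] [0.5765 0.0208 0.0555] [0.5959 0.0393 0.0605]
post [0.559  0.0845 0.1097] [0.5586 0.0853 0.1091]
post [ 0.5579 -0.0239  0.1097] [ 0.5576 -0.0244  0.109 ]
```

View pics/c5.png

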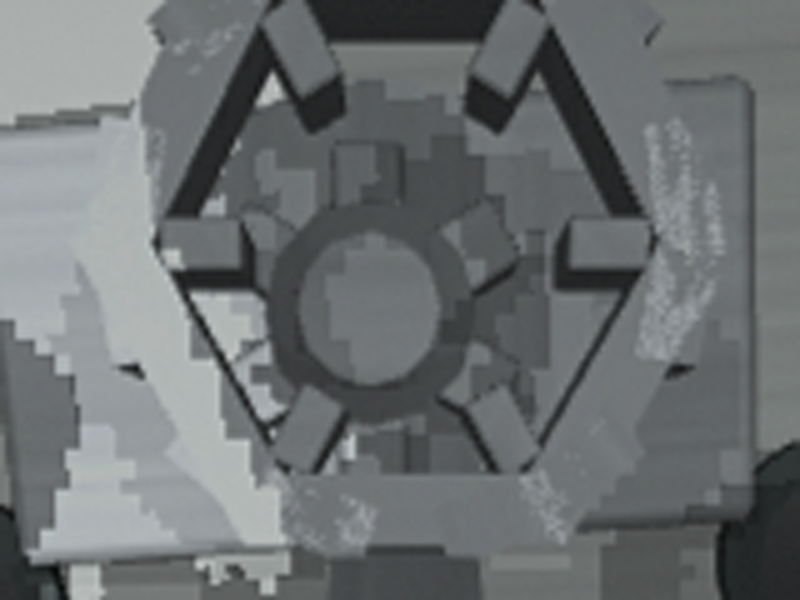

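```bash
cat >> h.py <<'E'
B=np.array([0.5861,0.0299])
OFF=0.0925
def tcpfor(psi,z,b=None,off=OFF):
    a=np.radians(psi); b=B if b is None else b
    return np.array([b[0]-off*np.cos(a),b[1]-off*np.sin(a),z]),down(a-np.pi/2)
def go(psi,z,n,**k):
    p1,r1=tcpfor(psi,z,**k); print('target',p1.round(4)); return rows(p1,r1,n)
def ringerr():
    p,r,s=pose(); m=r.as_matrix(); z=m[:,2]
    rg=p+r.apply([.0354,-.0001,-OFF]); print('psi',round(np.degrees(yawof(r))+90,2),'ring-bolt mm',((rg[:2]-B)*1000).round(2),'underside z',rg[2].round(4))
E
python3 - <<'E'
from h import *
st();ringerr();go(-3.7,.100,1)
E
```

```text
t 9.4 p [0.4948 0.0327 0.1178] yaw -94.0 x [-0.004 -0.    -1.   ] F [-0.2  0.3 -3.1] T [ 0.04  0.07 -0.02] w 0.121 q [ 0.02  0.06  2.11 -0.    0.98  1.66]
psi -4.0 ring-bolt mm [ 0.84 -3.52] underside z 0.0821
target [0.4938 0.0359 0.1   ]
[-0.005, 0.004, -0.0, 1.785, -0.306, 0.115]
```

Emit:
arm_command --series '[[[-0.005, 0.004, 0, 0.9, -0.2, 0.06, 0], [0, 0, 0, 0.9, -0.15, 0.06, 0], [0, 0, 0, 0, 0, 0, 0], [0, 0, 0, 0, 0, 0, 0]]]'

```text
time: 9.8
tool_pos: [0.4951, 0.0362, 0.0999]
tcp_rot: [-2.192, 0.072, 2.185]
wrist_force: [0.5, -0.2, -1.9]
width: 0.121
```

```bash
python3 - <<'E'
from h import *
st();ringerr();go(-3.7,.100,1)
E
```

```text
t 9.8 p [0.4951 0.0362 0.0999] yaw -93.74 x [ 0.003 -0.    -1.   ] F [ 0.5 -0.2 -1.9] T [ 0.01 -0.01 -0.03] w 0.121 q [ 0.02  0.08  2.13 -0.    0.93  1.66]
psi -3.74 ring-bolt mm [1.46 0.38] underside z 0.0649
target [0.4938 0.0359 0.1   ]
[-0.001, -0.003, -0.0, -0.006, 0.044, 0.132]
```

Emit:
arm_command --series '[[[0, -0.003, 0, 0, 0.04, 0.13, 0], [0, 0, 0, 0.7, 0, 0.03, 0], [0, 0, 0, 0.3, 0, 0.02, 0], [0, 0, 0, 0, 0, 0, 0], [0, 0, 0, 0, 0, 0, 0]]]'

```text
time: 10.3
tool_pos: [0.4935, 0.036, 0.0896]
tcp_rot: [-2.189, 0.071, 2.187]
wrist_force: [-0.3, -0.2, -2.6]
width: 0.116
```

```bash
python3 - <<'E'
from h import *
st();ringerr();go(-3.7,.085,1); snap('wrist','w6'); img=cv2.imread('pics/w6.png')
cv2.imwrite('pics/c6.png',cv2.resize(img[0:120,240:400],None,fx=5,fy=5,interpolation=cv2.INTER_CUBIC))
E
```

```text
t 10.3 p [0.4935 0.036  0.0896] yaw -93.73 x [ 0.001 -0.    -1.   ] F [-0.3 -0.2 -2.6] T [ 0.04 -0.01 -0.01] w 0.116 q [ 0.02  0.09  2.14 -0.    0.91  1.66]
psi -3.73 ring-bolt mm [-0.24  0.17] underside z 0.0543
target [0.4938 0.0359 0.085 ]
[-0.001, -0.001, -0.0, 0.457, 0.011, -0.029]
```

View pics/c6.png

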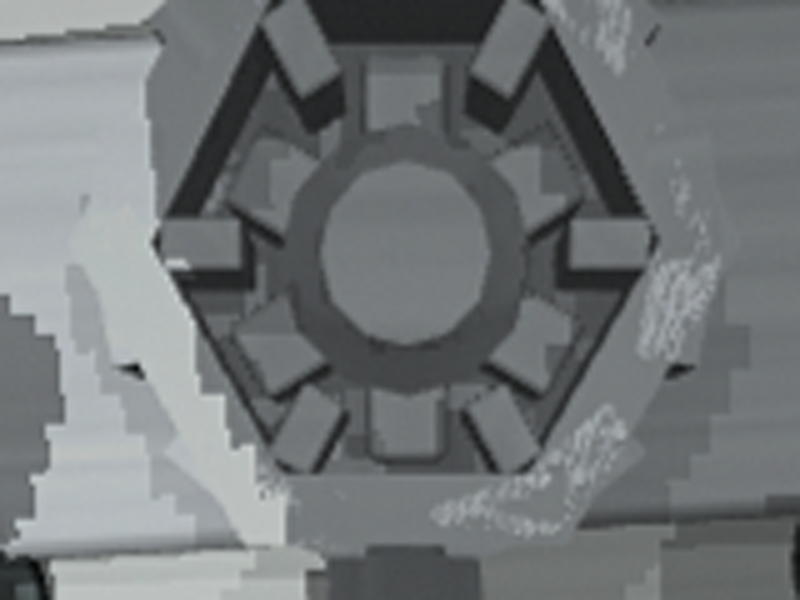

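The crop shows the star centred in the ring, with its lobes midway between the teeth at about (405,245). I'll lower it now.

Emit:
arm_command --series '[[[0, 0, 0, 0.5, 0, -0.02, 0], [0, 0, 0, 0.4, 0, 0, 0], [0, 0, 0, 0.3, 0, 0, 0], [0, 0, 0, 0.1, 0, 0, 0], [0, 0, 0, 0, 0, 0, 0]]]'

```text
time: 10.85
tool_pos: [0.4941, 0.036, 0.076]
tcp_rot: [-2.19, 0.071, 2.187]
wrist_force: [-2.0, 0.8, 1.6]
width: 0.121
```

```bash
python3 - <<'E'
from h import *
st();ringerr()
E
```

```text
t 10.85 p [0.4941 0.036  0.076 ] yaw -93.73 x [ 0.002 -0.    -1.   ] F [-2.   0.8  1.6] T [-0.02  0.09  0.01] w 0.121 q [ 0.02  0.11  2.14 -0.    0.88  1.66]
psi -3.73 ring-bolt mm [0.41 0.16] underside z 0.0407
```

```bash
python3 - <<'E'
from h import *
arc(B,-np.radians(20),4)
E
```

```text
[0.087, -0.0, 0.0, 0.0, -0.803, -0.036]
[0.087, -0.0, 0.0, 0.0, -0.803, -0.036]
[0.087, -0.0, 0.0, 0.0, -0.803, -0.036]
[0.087, -0.0, 0.0, 0.0, -0.803, -0.036]
```

Emit:
arm_command --series '[[[0.087, 0, 0, 0, -0.8, -0.035, 0], [0.087, 0, 0, 0, -0.8, -0.035, 0], [0.087, 0, 0, 0, -0.8, -0.035, 0], [0, 0, 0, 0, 0, 0, 0]]]' --newtons 100

```text
time: 11.25
tool_pos: [0.4989, 0.06, 0.0767]
tcp_rot: [-2.042, 0.345, 2.039]
wrist_force: [-0.2, -0.8, -1.6]
width: 0.117
```

```bash
python3 - <<'E'
from h import *
st();ringerr()
E
```

```text
t 11.25 p [0.4989 0.06   0.0767] yaw -109.16 x [ 0.001 -0.    -1.   ] F [-0.2 -0.8 -1.6] T [-0.04  0.01  0.06] w 0.117 q [ 0.07  0.12  2.13 -0.    0.89  1.98]
psi -19.16 ring-bolt mm [ 0.21 -0.16] underside z 0.0414
```

Emit:
arm_command --series '[[[0.09, 0, 0, 0, -0.83, -0.04, 0], [0.09, 0, 0, 0.03, -0.83, -0.04, 0], [0.09, 0, 0, 0.03, -0.83, -0.04, 0], [0.09, 0, 0, 0, -0.83, -0.04, 0], [0, 0, 0, 0, 0, 0, 0]]]'

```text
time: 11.75
tool_pos: [0.5151, 0.0889, 0.0765]
tcp_rot: [-1.82, 0.659, 1.819]
wrist_force: [-1.1, 0.8, -2.2]
width: 0.117
```

```bash
python3 - <<'E'
from h import *
st();ringerr()
snap('wrist','w7'); img=cv2.imread('pics/w7.png')
cv2.imwrite('pics/c7.png',cv2.resize(img[0:150,200:440],None,fx=3.3,fy=3.3,interpolation=cv2.INTER_CUBIC))
E
```

```text
t 11.75 p [0.5151 0.0889 0.0765] yaw -129.78 x [ 0.    -0.001 -1.   ] F [-1.1  0.8 -2.2] T [-0.07  0.03  0.06] w 0.117 q [ 0.12  0.16  2.09 -0.    0.89  2.39]
psi -39.78 ring-bolt mm [ 0.12 -0.16] underside z 0.0412
```

View pics/c7.png

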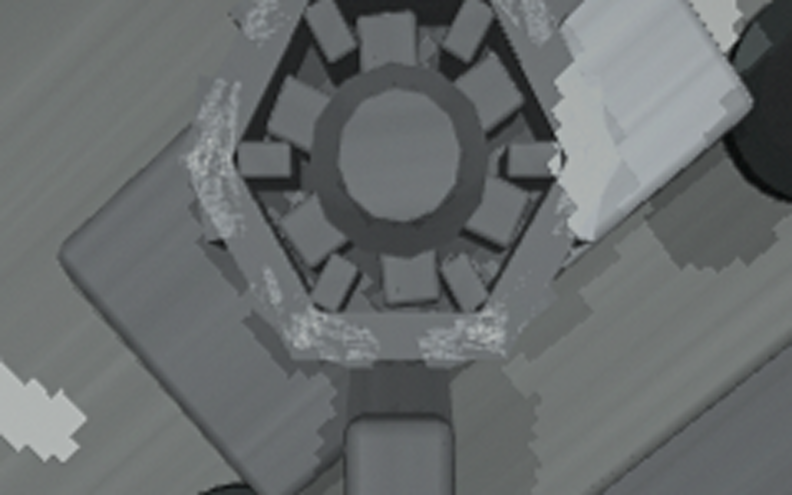

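```bash
python3 - <<'E'
from h import *
arc(B,np.radians(8),1)
E
```

```text
[-0.14, 0.0, -0.0, 0.001, 1.285, -0.094]
```

Emit:
arm_command --series '[[[-0.03, 0, 0, 0, 0.28, 0, 0], [0, 0, 0, -1.0, 0, 0, 0], [0, 0, 0, -0.9, 0, 0, 0], [0, 0, 0, 0, 0, 0, 0]]]'

```text
time: 12.2
tool_pos: [0.513, 0.085, 0.0969]
tcp_rot: [-1.847, 0.627, 1.843]
wrist_force: [0.7, 0.9, -1.6]
width: 0.119
```

```bash
python3 - <<'E'
from h import *
st();ringerr()
E
```

```text
t 12.2 p [0.513  0.085  0.0969] yaw -127.5 x [ 0.001 -0.002 -1.   ] F [ 0.7  0.9 -1.6] T [-0.05 -0.03  0.06] w 0.119 q [ 0.12  0.13  2.08 -0.    0.93  2.34]
psi -37.5 ring-bolt mm [ 0.44 -1.15] underside z 0.0617
```

Lifted clear, so I'll rotate back about 61.5°.

Emit:
arm_command --series '[[[-0.13, 0, 0, 0, 1.2, -0.085, 0], [-0.13, 0, 0, 0, 1.2, -0.085, 0], [-0.13, 0, 0, 0, 1.2, -0.085, 0], [-0.13, 0, 0, 0, 1.2, -0.085, 0], [-0.13, 0, 0, 0, 1.2, -0.085, 0], [-0.13, 0, 0, 0, 1.2, -0.085, 0], [-0.13, 0, 0, 0, 1.2, -0.085, 0], [-0.13, 0, 0, 0, 1.2, -0.085, 0], [0, 0, 0, 0, 0, 0, 0]]]'

```text
time: 13.1
tool_pos: [0.5022, -0.0099, 0.1003]
tcp_rot: [1.987, 0.431, -1.978]
wrist_force: [-0.7, -1.0, -2.5]
width: 0.114
```

```bash
python3 - <<'E'
from h import *
st();ringerr();go(24.2,.095,1)
E
```

```text
t 13.1 p [ 0.5022 -0.0099  0.1003] yaw -65.35 x [ 0.005 -0.001 -1.   ] F [-0.7 -1.  -2.5] T [ 0.01 -0.01 -0.01] w 0.114 q [-0.07  0.09  2.12 -0.    0.93  1.07]
psi 24.65 ring-bolt mm [ 0.28 -1.19] underside z 0.0653
target [ 0.5017 -0.008   0.095 ]
[0.008, -0.004, -0.003, 0.533, -0.192, -0.036]
```

Emit:
arm_command --series '[[[0.008, -0.004, -0.003, 0.5, -0.17, -0.03, 0], [0, 0, 0, 0.5, 0, 0, 0], [0, 0, 0, 0, 0, 0, 0], [0, 0, 0, 0, 0, 0, 0]]]'

```text
time: 13.5
tool_pos: [0.5007, -0.0069, 0.0893]
tcp_rot: [1.992, 0.419, -1.995]
wrist_force: [1.5, 0.2, -1.9]
width: 0.115
```

```bash
python3 - <<'E'
from h import *
st();ringerr();go(24.2,.076,1)
snap('wrist','w8'); img=cv2.imread('pics/w8.png')
cv2.imwrite('pics/c8.png',cv2.resize(img[0:150,200:440],None,fx=3.3,fy=3.3,interpolation=cv2.INTER_CUBIC))
E
```

```text
t 13.5 p [ 0.5007 -0.0069  0.0893] yaw -66.29 x [-0.002  0.001 -1.   ] F [ 1.5  0.2 -1.9] T [ 0.07 -0.01 -0.06] w 0.115 q [-0.06  0.1   2.12  0.    0.92  1.09]
psi 23.71 ring-bolt mm [-0.79  0.49] underside z 0.0538
target [ 0.5017 -0.008   0.076 ]
[-0.009, 0.001, 0.001, 1.326, 0.143, -0.051]
```

View pics/c8.png

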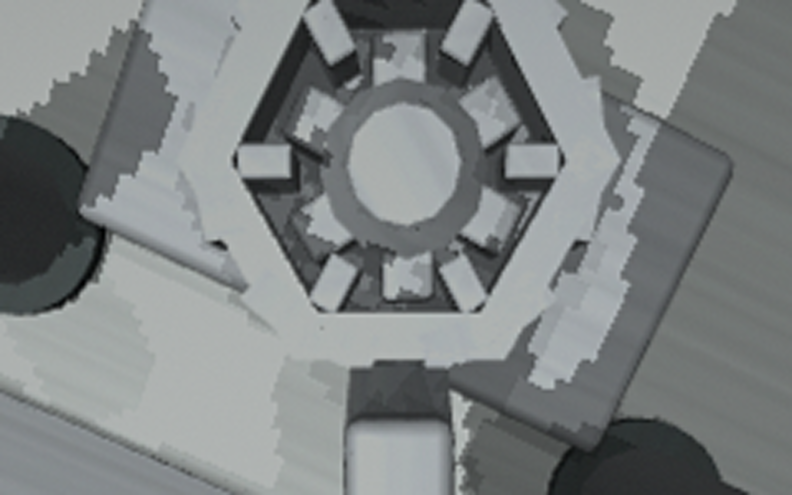

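The lobes line up between the teeth, with the bolt about 1 mm right of the ring centre. I'll correct that and lower.

Emit:
arm_command --series '[[[-0.009, 0, 0, 0.1, 0.11, -0.05, 0], [0, 0, 0, 0.6, 0.02, 0, 0], [0, 0, 0, 0.5, 0, 0, 0], [0, 0, 0, 0.1, 0, 0, 0], [0, 0, 0, 0, 0, 0, 0]]]'

```text
time: 14.05
tool_pos: [0.5021, -0.0076, 0.0758]
tcp_rot: [1.987, 0.428, -1.988]
wrist_force: [-2.7, 0.7, 2.3]
width: 0.119
```

```bash
python3 - <<'E'
from h import *
st();ringerr()
E
```

```text
t 14.05 p [ 0.5021 -0.0076  0.0758] yaw -65.71 x [-0.001  0.    -1.   ] F [-2.7  0.7  2.3] T [0.07 0.04 0.  ] w 0.119 q [-0.06  0.12  2.13  0.    0.89  1.08]
psi 24.29 ring-bolt mm [0.22 0.7 ] underside z 0.0404
```

Emit:
arm_command --series '[[[0.09, 0, 0, -0.03, -0.83, -0.04, 0], [0.09, 0, 0, 0, -0.83, -0.04, 0], [0.09, 0, 0, 0, -0.83, -0.04, 0], [0.09, 0, 0, 0, -0.83, -0.04, 0], [0, 0, 0, 0, 0, 0, 0]]]'

```text
time: 14.55
tool_pos: [0.4941, 0.025, 0.0768]
tcp_rot: [2.194, 0.057, -2.196]
wrist_force: [-0.8, -0.5, -1.8]
width: 0.119
```

```bash
python3 - <<'E'
from h import *
st();ringerr()
E
```

```text
t 14.55 p [0.4941 0.025  0.0768] yaw -87.04 x [-0.001 -0.    -1.   ] F [-0.8 -0.5 -1.8] T [-0.07 -0.02  0.02] w 0.119 q [ 0.    0.11  2.14 -0.    0.89  1.52]
psi 2.96 ring-bolt mm [0.29 0.01] underside z 0.0413
```

Emit:
arm_command --series '[[[0.09, 0, 0, 0.03, -0.83, -0.04, 0], [0.09, 0, 0, 0, -0.83, -0.04, 0], [0.09, 0, 0, 0, -0.83, -0.04, 0], [0.09, 0, 0, 0, -0.83, -0.04, 0], [0, 0, 0, 0, 0, 0, 0]]]'

```text
time: 15.05
tool_pos: [0.4982, 0.0577, 0.0767]
tcp_rot: [-2.054, 0.321, 2.058]
wrist_force: [0.2, -0.3, -1.2]
width: 0.117
```

```bash
python3 - <<'E'
from h import *
st();ringerr()
E
```

```text
t 15.05 p [0.4982 0.0577 0.0767] yaw -107.65 x [-0.002 -0.001 -1.   ] F [ 0.2 -0.3 -1.2] T [0.05 0.06 0.09] w 0.117 q [ 0.07  0.12  2.13 -0.    0.89  1.95]
psi -17.65 ring-bolt mm [ 0.17 -0.14] underside z 0.0411
```

Emit:
arm_command --series '[[[0.09, 0, 0, 0.03, -0.83, -0.04, 0], [0.09, 0, 0, 0, -0.83, -0.04, 0], [0.05, 0, 0, 0, -0.46, -0.01, 0]]]'

```text
time: 15.35
tool_pos: [0.5064, 0.0763, 0.0765]
tcp_rot: [-1.918, 0.528, 1.924]
wrist_force: [-0.3, 1.0, 0.6]
width: 0.116
```

Emit:
arm_command --series '[[[0.05, 0, 0, 0, -0.46, -0.01, 0]]]'

```text
time: 15.45
tool_pos: [0.5088, 0.0801, 0.0766]
tcp_rot: [-1.888, 0.569, 1.895]
wrist_force: [-1.2, 1.5, -0.4]
width: 0.114
```

Emit:
arm_command --series '[[[0.05, 0, 0, 0, -0.46, -0.01, 0]]]'

```text
time: 15.55
tool_pos: [0.5113, 0.0837, 0.0767]
tcp_rot: [-1.858, 0.608, 1.865]
wrist_force: [-0.8, 2.0, 0.0]
width: 0.114
```

```bash
python3 - <<'E'
from h import *
st();ringerr()
E
```

```text
t 15.55 p [0.5113 0.0837 0.0767] yaw -126.07 x [-0.004 -0.001 -1.   ] F [-0.8  2.   0. ] T [0.2  0.13 0.22] w 0.114 q [ 0.11  0.15  2.09 -0.    0.9   2.32]
psi -36.07 ring-bolt mm [-0.14 -0.58] underside z 0.041
```

Emit:
arm_command --series '[[[0.035, 0, 0, 0, -0.33, 0.02, 0]]]'

```text
time: 15.65
tool_pos: [0.5131, 0.0862, 0.0767]
tcp_rot: [-1.837, 0.635, 1.845]
wrist_force: [-0.7, 0.2, -0.7]
width: 0.113
```

Emit:
arm_command --series '[[[0.035, 0, 0, 0, -0.33, 0.01, 0]]]'

```text
time: 15.75
tool_pos: [0.515, 0.0885, 0.0767]
tcp_rot: [-1.816, 0.661, 1.824]
wrist_force: [-1.1, 0.8, -0.7]
width: 0.116
```

```bash
python3 - <<'E'
from h import *
st();ringerr()
snap('wrist','w9'); 
st();ringerr()
img=cv2.imread('pics/w9.png')
cv2.imwrite('pics/c9.png',cv2.resize(img[0:150,200:440],None,fx=3.3,fy=3.3,interpolation=cv2.INTER_CUBIC))
E
```

```text
t 15.75 p [0.515  0.0885 0.0767] yaw -129.77 x [-0.005 -0.001 -1.   ] F [-1.1  0.8 -0.7] T [0.02 0.1  0.19] w 0.116 q [ 0.12  0.16  2.08 -0.    0.9   2.39]
psi -39.77 ring-bolt mm [-0.11 -0.51] underside z 0.041
t 15.8 p [0.5153 0.0888 0.0767] yaw -129.86 x [-0.005 -0.001 -1.   ] F [-0.8  0.4 -0.6] T [-0.03  0.2   0.08] w 0.118 q [ 0.12  0.16  2.08 -0.    0.9   2.39]
psi -39.86 ring-bolt mm [ 0.05 -0.35] underside z 0.0411
```

View pics/c9.png

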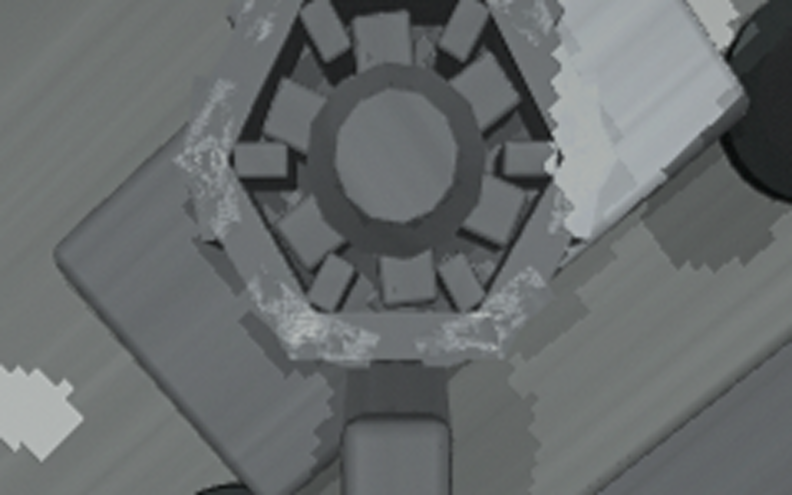

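The bolt followed, about 92° in total, and it hasn't bitten yet. I'll lift and reset again.

Emit:
arm_command --series '[[[-0.03, 0, 0, 0, 0.28, 0, 0], [0, 0.004, 0, -1.0, 0, 0, 0], [0, 0, 0, -0.8, 0, 0, 0], [-0.07, 0, 0, 0, 0.6, -0.03, 0], [-0.13, 0, 0, 0, 1.2, -0.085, 0], [-0.13, 0, 0, 0, 1.2, -0.085, 0], [-0.13, 0, 0, 0, 1.2, -0.085, 0], [-0.13, 0, 0, 0, 1.2, -0.085, 0], [-0.13, 0, 0, 0, 1.2, -0.085, 0], [-0.13, 0, 0, 0, 1.2, -0.085, 0]]]'

```text
time: 16.8
tool_pos: [0.4994, 0.0085, 0.1022]
tcp_rot: [2.1, 0.241, -2.091]
wrist_force: [-0.3, -0.4, -1.9]
width: 0.114
```

```bash
python3 - <<'E'
from h import *
st();ringerr();go(24.2,.093,2)
E
```

```text
t 16.8 p [0.4994 0.0085 0.1022] yaw -76.62 x [ 0.005 -0.005 -1.   ] F [-0.3 -0.4 -1.9] T [-0.07  0.03 -0.03] w 0.114 q [-0.03  0.08  2.12 -0.01  0.94  1.31]
psi 13.38 ring-bolt mm [ 3.4  -0.07] underside z 0.0672
target [ 0.5017 -0.008   0.093 ]
[-0.094, -0.002, -0.003, 0.466, 0.827, 0.078]
[-0.094, -0.002, -0.003, 0.464, 0.818, 0.155]
```

Emit:
arm_command --series '[[[-0.094, -0.002, -0.003, 0, 0.83, 0.08, 0], [-0.094, -0.002, -0.003, 0, 0.82, 0.15, 0], [0, 0, 0, 0, 0, 0, 0], [0, 0, 0, 0, 0, 0, 0]]]'

```text
time: 17.2
tool_pos: [0.5029, -0.011, 0.1057]
tcp_rot: [1.986, 0.43, -1.982]
wrist_force: [-0.2, 0.3, -2.3]
width: 0.118
```

```bash
python3 - <<'E'
from h import *
st();ringerr();go(24.2,.090,1)
E
```

```text
t 17.2 p [ 0.5029 -0.011   0.1057] yaw -65.43 x [ 0.003 -0.001 -1.   ] F [-0.2  0.3 -2.3] T [ 0.03  0.05 -0.01] w 0.118 q [-0.07  0.08  2.11 -0.    0.95  1.07]
psi 24.57 ring-bolt mm [ 0.96 -2.35] underside z 0.0704
target [ 0.5017 -0.008   0.09  ]
[0.006, -0.002, -0.002, 1.566, -0.319, -0.014]
```

Emit:
arm_command --series '[[[0.006, -0.002, -0.002, 0.3, -0.3, 0, 0], [0, 0, 0, 0.8, 0, 0, 0], [0, 0, 0, 0.4, 0, 0, 0], [0, 0, 0, 0, 0, 0, 0]]]'

```text
time: 17.6
tool_pos: [0.5012, -0.0068, 0.0898]
tcp_rot: [1.99, 0.424, -1.99]
wrist_force: [0.6, -0.9, -2.9]
width: 0.113
```

```bash
python3 - <<'E'
from h import *
st();ringerr();go(24.2,.076,1)
snap('wrist','w10'); img=cv2.imread('pics/w10.png')
cv2.imwrite('pics/c10.png',cv2.resize(img[0:150,200:440],None,fx=3.3,fy=3.3,interpolation=cv2.INTER_CUBIC))
E
```

```text
t 17.6 p [ 0.5012 -0.0068  0.0898] yaw -65.93 x [-0.  0. -1.] F [ 0.6 -0.9 -2.9] T [-0.01  0.02 -0.01] w 0.113 q [-0.06  0.1   2.12  0.    0.92  1.09]
psi 24.07 ring-bolt mm [-0.45  1.11] underside z 0.0544
target [ 0.5017 -0.008   0.076 ]
[-0.002, -0.0, 0.0, 1.378, 0.13, 0.004]
```

View pics/c10.png

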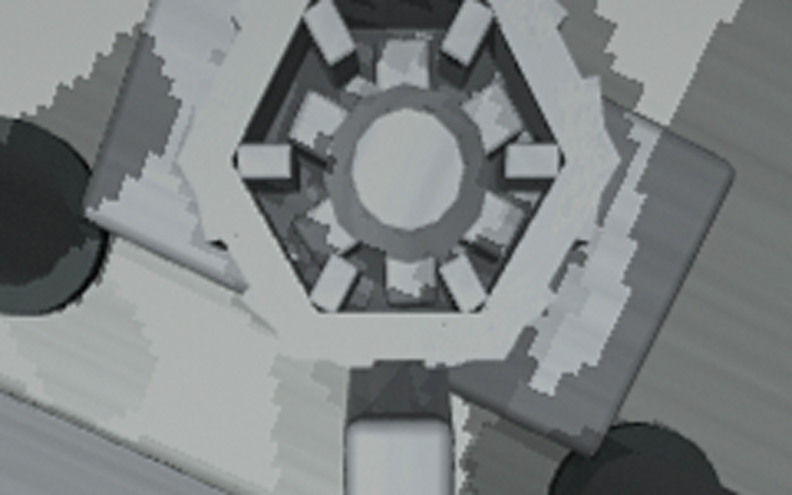

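The lobes sit between the teeth, with the bolt about 1.2 mm right. I'll correct and lower.

Emit:
arm_command --series '[[[0, 0, 0, 0.1, 0.13, 0, 0], [0, 0, 0, 0.65, 0.01, 0, 0], [0, 0, 0, 0.5, 0, 0, 0], [0, 0, 0, 0.1, 0, 0, 0], [0, 0, 0, 0, 0, 0, 0]]]'

```text
time: 18.15
tool_pos: [0.5022, -0.0082, 0.0757]
tcp_rot: [1.99, 0.424, -1.99]
wrist_force: [-2.1, -0.2, 3.0]
width: 0.11
```

```bash
python3 - <<'E'
from h import *
st();ringerr()
E
```

```text
t 18.15 p [ 0.5022 -0.0082  0.0757] yaw -65.92 x [-0.  0. -1.] F [-2.1 -0.2  3. ] T [0.08 0.13 0.07] w 0.11 q [-0.07  0.12  2.13  0.    0.89  1.08]
psi 24.08 ring-bolt mm [ 0.47 -0.24] underside z 0.0403
```

Emit:
arm_command --series '[[[0.05, 0, 0, -0.03, -0.46, -0.01, 0]]]'

```text
time: 18.25
tool_pos: [0.5004, -0.0041, 0.0763]
tcp_rot: [2.02, 0.377, -2.02]
wrist_force: [-1.6, 0.7, 0.4]
width: 0.118
```

Emit:
arm_command --series '[[[0.04, 0, 0, 0, -0.37, -0.01, 0]]]'

```text
time: 18.35
tool_pos: [0.499, -0.0006, 0.0764]
tcp_rot: [2.044, 0.338, -2.045]
wrist_force: [-1.4, -0.4, 0.2]
width: 0.111
```

Emit:
arm_command --series '[[[0.04, 0, 0, 0, -0.37, -0.01, 0]]]'

```text
time: 18.45
tool_pos: [0.4979, 0.0029, 0.0766]
tcp_rot: [2.067, 0.298, -2.068]
wrist_force: [-0.5, -1.8, -0.7]
width: 0.116
```

```bash
python3 - <<'E'
from h import *
st();ringerr()
E
```

```text
t 18.45 p [0.4979 0.0029 0.0766] yaw -73.56 x [-0. -0. -1.] F [-0.5 -1.8 -0.7] T [-0.35 -0.11  0.37] w 0.116 q [-0.04  0.12  2.14 -0.    0.89  1.24]
psi 16.44 ring-bolt mm [ 0.47 -0.76] underside z 0.0411
```

```bash
cat >> h.py <<'E'
def mz():
    p,r,s=pose(); d=p[:2]-B; F=s['wrist_force']; print('t',round(s['time'],2),'Mz',round(s['torque'][2]+d[0]*F[1]-d[1]*F[0],2),'Tz',np.round(s['torque'],2),'F',np.round(F,1)); ringerr()
E
python3 -c "
from h import *
mz()"
```

```text
t 18.45 Mz 0.51 Tz [-0.35 -0.11  0.37] F [-0.5 -1.8 -0.7]
psi 16.44 ring-bolt mm [ 0.47 -0.76] underside z 0.0411
```

Emit:
arm_command --series '[[[0.04, 0, 0, 0, -0.37, 0.02, 0]]]'

```text
time: 18.55
tool_pos: [0.4971, 0.0058, 0.0768]
tcp_rot: [2.089, 0.257, -2.088]
wrist_force: [0.4, -4.3, -2.1]
width: 0.112
```

```bash
python3 -c "
from h import *
mz()"
```

```text
t 18.55 Mz 1.1 Tz [-0.69 -0.23  0.71] F [ 0.4 -4.3 -2.1]
psi 14.18 ring-bolt mm [ 0.7  -1.43] underside z 0.0415
```

Emit:
arm_command --series '[[[0.04, 0, 0, 0, -0.37, 0.0, 0]]]'

```text
time: 18.65
tool_pos: [0.4965, 0.0086, 0.0769]
tcp_rot: [2.11, 0.216, -2.108]
wrist_force: [0.0, -3.5, -3.1]
width: 0.116
```

```bash
python3 -c "
from h import *
mz()"
```

```text
t 18.65 Mz 1.26 Tz [-0.56  0.01  0.95] F [ 0.  -3.5 -3.1]
psi 11.98 ring-bolt mm [ 0.9 -2.2] underside z 0.0416
```

```bash
cat >> h.py <<'E'
def strapz(fn):
    img,P=cloud(fn)
    # strap on both sides, beyond the flange (cutter y 26..41), |x|<20
    d=P[...,:2]-B; o=[]
    for s in (1,-1):
        m=(abs(d[...,0])<.020)&(s*d[...,1]>.027)&(s*d[...,1]<.040)&(P[...,2]>.028)&(P[...,2]<.042)
        z=P[...,2][m]; o+=[len(z),round(1e3*np.median(z),2) if len(z) else None]
    m=(abs(d[...,0]+.005)<.04)&(abs(d[...,1])>.047)&(abs(d[...,1])<.075)&(P[...,2]>.012)&(P[...,2]<.023)
    o+=['foot',m.sum(),round(1e3*np.median(P[...,2][m]),2)]
    k=[P[...,2][(np.hypot(d[...,0]+.028,d[...,1]-s*.0552)<.008)&(P[...,2]>.1)&(P[...,2]<.12)] for s in (1,-1)]
    o+=['posts']+[round(1e3*np.median(z),2) if len(z) else None for z in k]
    print(fn,o)
E
python3 - <<'E'
from h import *
snap('wrist','w11'); mz()
for f in ['w1','w2','w5','w6','w7','w8','w9','w10','w11']: strapz(f)
img=cv2.imread('pics/w11.png')
cv2.imwrite('pics/c11.png',cv2.resize(img[0:150,200:440],None,fx=3.3,fy=3.3,interpolation=cv2.INTER_CUBIC))
E
```

```text
t 18.7 Mz 1.1 Tz [-0.64 -0.12  0.8 ] F [-0.8 -3.6 -2.1]
psi 11.9 ring-bolt mm [ 0.83 -1.93] underside z 0.0416
w1 [457, np.float64(37.0), 461, np.float64(37.01), 'foot', np.int64(2072), np.float64(18.5), 'posts', np.float64(109.92), np.float64(109.95)]
w2 [709, np.float64(36.97), 717, np.float64(36.88), 'foot', np.int64(3391), np.float64(18.48), 'posts', np.float64(109.9), np.float64(109.89)]
w5 [1528, np.float64(36.93), 729, np.float64(36.92), 'foot', np.int64(8743), np.float64(18.41), 'posts', np.float64(109.84), np.float64(109.9)]
w6 [2245, np.float64(36.9), 2297, np.float64(36.87), 'foot', np.int64(10447), np.float64(18.41), 'posts', np.float64(109.84), np.float64(109.86)]
w7 [2602, np.float64(36.91), 1511, np.float64(36.83), 'foot', np.int64(6079), np.float64(18.42), 'posts', np.float64(109.83), None]
w8 [1631, np.float64(36.88), 2354, np.float64(36.9), 'foot', np.int64(8027), np.float64(18.42), 'posts', np.float64(109.87), np.float64(109.87)]
w9 [2621, np.float64(36.87), 1511, np.float64(36.88), 'foot', np.int64(6094), np.float64(18.4), 'posts', np.float64(109.84), None]
w10 [1549, np.float64(36.89), 2331, np.float64(36.89), 'foot', np.int64(7981), np.float64(18.41), 'posts', np.float64(109.87), np.float64(109.86)]
w11 [2491, np.float64(36.56), 2794, np.float64(36.56), 'foot', np.int64(10654), np.float64(18.41), 'posts', np.float64(109.85), np.float64(109.84)]
```

View pics/c11.png

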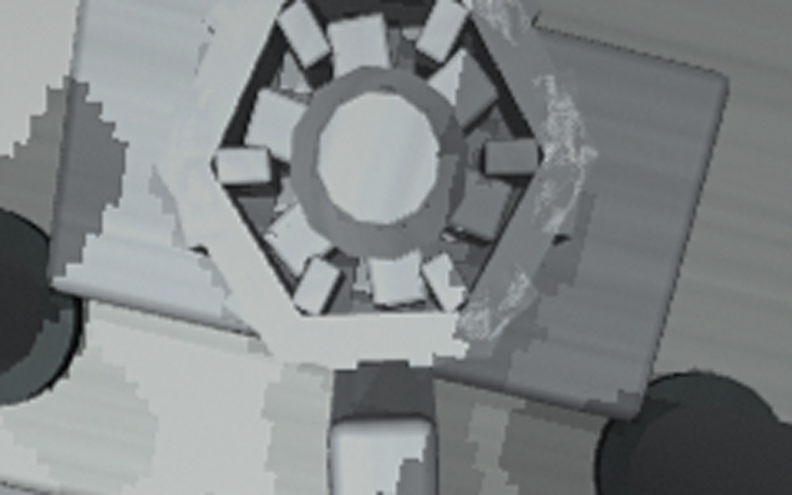

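The strap depth reads 36.56 mm against 36.89 mm before, so the bolt has bitten and sunk the strap 0.33 mm. I need about 0.27 rad more.

Emit:
arm_command --series '[[[0.03, 0, 0, 0, -0.5, 0.03, 0], [0.05, 0, 0, 0, -0.55, 0, 0], [0.05, 0, 0, 0, -0.5, 0, 0]]]'

```text
time: 19.0
tool_pos: [0.4944, 0.0205, 0.0769]
tcp_rot: [2.176, 0.076, -2.169]
wrist_force: [0.2, -3.5, -2.7]
width: 0.118
```

```bash
python3 - <<'E'
from h import *
mz(); snap('wrist','w12'); mz(); strapz('w12')
E
```

```text
t 19.0 Mz 1.25 Tz [-0.66  0.02  0.93] F [ 0.2 -3.5 -2.7]
psi 4.77 ring-bolt mm [ 0.58 -2.05] underside z 0.0417
t 19.05 Mz 1.21 Tz [-0.81 -0.11  0.75] F [ 0.1 -5.  -2.6]
psi 4.65 ring-bolt mm [ 0.51 -1.66] underside z 0.0417
w12 [2724, np.float64(35.34), 2776, np.float64(35.34), 'foot', np.int64(11317), np.float64(18.41), 'posts', np.float64(109.84), np.float64(109.86)]
```

Emit:
arm_command --series '[[[0.04, 0, 0, 0, -0.5, 0, 0], [0.05, 0, 0, 0, -0.5, 0, 0], [0.04, 0, 0, 0, -0.4, 0, 0]]]'

```text
time: 19.35
tool_pos: [0.4937, 0.0322, 0.0765]
tcp_rot: [-2.213, 0.067, 2.204]
wrist_force: [-0.2, -3.4, -2.3]
width: 0.119
```

```bash
python3 - <<'E'
from h import *
mz(); snap('wrist','w13'); mz(); strapz('w13')
E
```

```text
t 19.35 Mz 1.26 Tz [-0.54  0.05  0.94] F [-0.2 -3.4 -2.3]
psi -2.44 ring-bolt mm [ 0.18 -2.23] underside z 0.0415
t 19.4 Mz 1.21 Tz [-0.71 -0.01  0.79] F [ 0.1 -4.6 -2.6]
psi -2.53 ring-bolt mm [ 0.22 -1.95] underside z 0.0415
w13 [2723, np.float64(34.04), 2772, np.float64(34.07), 'foot', np.int64(11293), np.float64(18.4), 'posts', np.float64(109.84), np.float64(109.86)]
```

The strap has sunk 2.85 mm, which is within the right nip. I'll unload, lift off and check.

Emit:
arm_command --series '[[[-0.04, 0, 0, 0, 0.2, 0, 0], [-0.03, 0, 0, 0, 0.2, 0, 0], [0, 0, 0, 0, 0, 0, 0]]]'

```text
time: 19.7
tool_pos: [0.4938, 0.0275, 0.0766]
tcp_rot: [2.199, 0.015, -2.192]
wrist_force: [-0.5, -1.3, -2.4]
width: 0.115
```

```bash
python3 - <<'E'
from h import *
mz(); snap('wrist','w14'); mz(); strapz('w14')
img=cv2.imread('pics/w14.png')
cv2.imwrite('pics/c14.png',cv2.resize(img[0:150,200:440],None,fx=3.3,fy=3.3,interpolation=cv2.INTER_CUBIC))
E
```

```text
t 19.7 Mz 0.18 Tz [-0.21  0.04  0.07] F [-0.5 -1.3 -2.4]
psi 1.88 ring-bolt mm [0.27 0.09] underside z 0.0415
t 19.75 Mz 0.34 Tz [-0.33  0.06  0.04] F [-0.2 -3.3 -1.8]
psi 1.83 ring-bolt mm [0.25 0.1 ] underside z 0.0415
w14 [2769, np.float64(34.08), 2697, np.float64(34.1), 'foot', np.int64(11288), np.float64(18.4), 'posts', np.float64(109.86), np.float64(109.85)]
```

View pics/c14.png

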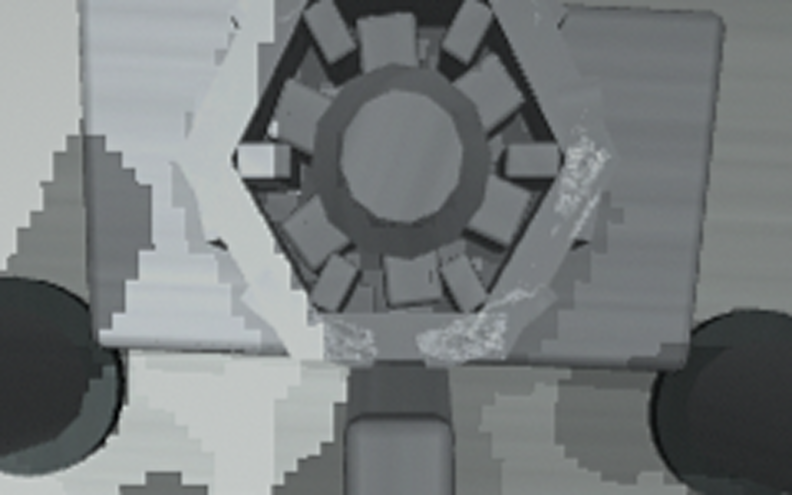

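Emit:
arm_command --series '[[[-0.04, 0, 0, 0, 0.35, 0, 0], [0, 0, 0, -0.6, 0, 0, 0], [0, 0, 0, -0.9, 0, 0, 0], [0, 0, 0, -0.9, 0, 0, 0], [0, 0, 0, -2, 0, 0, 0], [0, 0, 0, -2.5, 0, 0, 0], [0, 0, 0, -2.5, 0, 0, 0], [0, 0, 0, 0, 0, 0, 0], [0, 0, 0, 0, 0, 0, 0]]]'

```text
time: 20.65
tool_pos: [0.4932, 0.0287, 0.1777]
tcp_rot: [2.186, 0.059, -2.176]
wrist_force: [0.2, 0.0, -2.2]
width: 0.112
```

```bash
python3 - <<'E'
from h import *
st(); snap('wrist','w15'); st(); strapz('w15')
i=cv2.imread('pics/w15.png')
rows([0.5293,-0.3098,0.12],down(np.radians(-97.2)),11)
E
```

```text
t 20.65 p [0.4932 0.0287 0.1777] yaw -86.18 x [ 0.005 -0.013 -1.   ] F [ 0.2  0.  -2.2] T [-0.    0.12 -0.04] w 0.112 q [ 0.02 -0.02  2.07 -0.01  1.09  1.53]
t 20.7 p [0.4936 0.0287 0.1778] yaw -86.19 x [ 0.006 -0.013 -1.   ] F [-0.4  0.8 -1.4] T [ 0.06 -0.04 -0.03] w 0.11 q [ 0.02 -0.02  2.07 -0.01  1.09  1.53]
w15 [231, np.float64(34.14), 369, np.float64(34.07), 'foot', np.int64(5135), np.float64(18.44), 'posts', np.float64(109.86), np.float64(109.91)]
[0.017, -0.001, -0.001, 0.567, 3.084, -0.117]
[0.017, -0.001, -0.001, 0.563, 3.083, -0.171]
[0.017, -0.001, -0.001, 0.559, 3.08, -0.225]
[0.017, -0.001, -0.001, 0.556, 3.076, -0.279]
[0.017, -0.001, -0.001, 0.552, 3.071, -0.333]
[0.017, -0.001, -0.001, 0.548, 3.066, -0.387]
[0.017, -0.001, -0.001, 0.545, 3.059, -0.441]
[0.017, -0.001, -0.001, 0.541, 3.051, -0.495]
[0.017, -0.001, -0.001, 0.537, 3.043, -0.548]
[0.017, -0.001, -0.001, 0.533, 3.034, -0.602]
[0.017, -0.001, -0.001, 0.529, 3.023, -0.655]
```

View pics/w15.png

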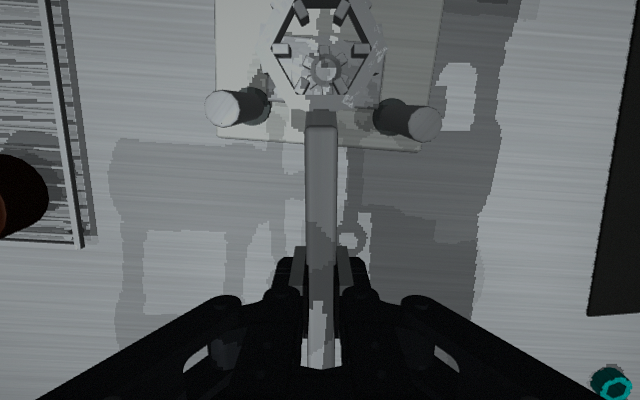

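Emit:
arm_command --series '[[[0.018, 0, 0, 0, 3.1, -0.1, 0], [0.018, 0, 0, 0, 3.1, -0.15, 0], [0.018, 0, 0, 0, 3.1, -0.2, 0], [0.018, 0, 0, 0, 3.1, -0.3, 0], [0.018, 0, 0, 0, 3.1, -0.35, 0], [0.018, 0, 0, 0, 3.1, -0.4, 0], [0.018, 0, 0, 0.3, 3.1, -0.45, 0], [0.018, 0, 0, 0.5, 3.1, -0.5, 0], [0.018, 0, 0, 1, 3.0, -0.55, 0], [0.018, 0, 0, 1, 3.0, -0.6, 0]]]'

```text
time: 21.7
tool_pos: [0.517, -0.2843, 0.1356]
tcp_rot: [-2.147, 0.128, 2.18]
wrist_force: [-0.2, -0.4, -2.4]
width: 0.113
```

```bash
python3 - <<'E'
from h import *
st(); 
rows([0.5293,-0.3098,0.075],down(np.radians(-97.2)),4)
E
```

```text
t 21.7 p [ 0.517  -0.2843  0.1356] yaw -96.58 x [-0.015 -0.002 -1.   ] F [-0.2 -0.4 -2.4] T [ 0.06  0.03 -0.02] w 0.113 q [-0.54  0.21  1.9  -0.01  1.05  1.15]
[0.003, 0.004, -0.001, 1.513, 0.593, -0.4]
[0.003, 0.004, -0.001, 1.514, 0.593, -0.396]
[0.003, 0.004, -0.001, 1.514, 0.594, -0.392]
[0.003, 0.004, -0.001, 1.515, 0.594, -0.388]
```

Emit:
arm_command --series '[[[0.003, 0.004, 0, 1.5, 0.4, -0.4, 0], [0.003, 0.004, 0, 1.5, 0.4, -0.4, 0], [0.003, 0.004, 0, 1.5, 0.4, -0.4, 0], [0.003, 0.004, 0, 1.5, 0.4, -0.4, 0], [0, 0, 0, 0, 0, 0, 0], [0, 0, 0, 0, 0, 0, 0]]]'

```text
time: 22.3
tool_pos: [0.5235, -0.304, 0.0604]
tcp_rot: [-2.133, 0.141, 2.166]
wrist_force: [0.8, -0.5, -1.5]
width: 0.117
```

```bash
python3 - <<'E'
from h import *
st(); snap('wrist','w16')
rows([0.5293,-0.3098,0.0396],down(np.radians(-97.2)),2)
E
```

```text
t 22.3 p [ 0.5235 -0.304   0.0604] yaw -97.73 x [-0.015  0.005 -1.   ] F [ 0.8 -0.5 -1.5] T [ 0.   -0.01 -0.01] w 0.117 q [-0.57  0.33  1.91 -0.    0.92  1.14]
[-0.005, 0.008, 0.002, 1.029, 0.26, -0.361]
[-0.005, 0.008, 0.002, 1.032, 0.26, -0.351]
```

View pics/w16.png

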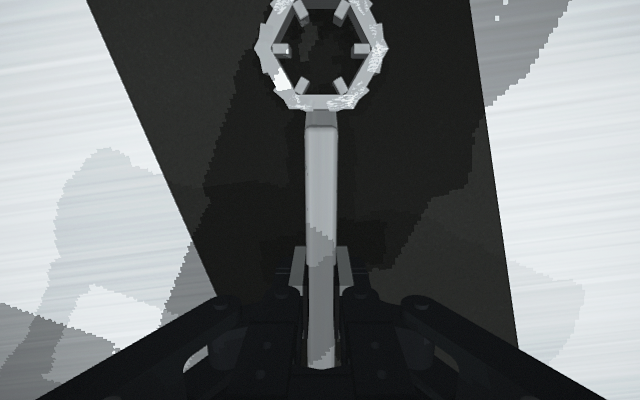

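The spanner is over the mat and level. I'll lower it gently.

Emit:
arm_command --series '[[[-0.005, 0.012, 0.003, 1.0, 0.2, -0.3, 0], [0, 0.003, 0, 0.8, 0.2, -0.3, 0], [0, 0, 0, 0, 0, 0, 0]]]'

```text
time: 22.65
tool_pos: [0.5297, -0.3086, 0.0425]
tcp_rot: [-2.158, 0.14, 2.153]
wrist_force: [0.4, 0.2, -2.1]
width: 0.115
```

```bash
python3 - <<'E'
from h import *
st()
E
```

```text
t 22.65 p [ 0.5297 -0.3086  0.0425] yaw -97.37 x [ 0.002 -0.001 -1.   ] F [ 0.4  0.2 -2.1] T [-0.01  0.04 -0.04] w 0.115 q [-0.57  0.35  1.91  0.    0.87  1.13]
```

Emit:
arm_command --series '[[[0, 0, 0, 0.25, 0, 0, 0], [0, 0, 0, 0.1, 0, 0, 0], [0, 0, 0, 0, 0, 0, 0]]]'

```text
time: 22.95
tool_pos: [0.5303, -0.3089, 0.0399]
tcp_rot: [-2.16, 0.14, 2.152]
wrist_force: [0.1, -0.2, -2.7]
width: 0.115
```

```bash
python3 - <<'E'
from h import *
st()
E
```

```text
t 22.95 p [ 0.5303 -0.3089  0.0399] yaw -97.35 x [ 0.004 -0.002 -1.   ] F [ 0.1 -0.2 -2.7] T [0.01 0.06 0.02] w 0.115 q [-0.57  0.36  1.91  0.    0.87  1.13]
```

Emit:
arm_command --series '[[[0, 0, 0, 0.1, 0, 0, 0], [0, 0, 0, 0.05, 0, 0, 0], [0, 0, 0, 0, 0, 0, 0]]]'

```text
time: 23.25
tool_pos: [0.5309, -0.3092, 0.0397]
tcp_rot: [-2.161, 0.141, 2.151]
wrist_force: [0.1, 0.0, -2.9]
width: 0.113
```

```bash
python3 - <<'E'
from h import *
st()
E
```

```text
t 23.25 p [ 0.5309 -0.3092  0.0397] yaw -97.35 x [ 0.005 -0.003 -1.   ] F [ 0.1  0.  -2.9] T [-0.    0.04 -0.03] w 0.113 q [-0.57  0.36  1.91  0.    0.87  1.13]
```

Emit:
arm_command --series '[[[0, 0, 0, 0.15, 0, 0, 0], [0, 0, 0, 0.1, 0, 0, 0]]]'

```text
time: 23.45
tool_pos: [0.531, -0.3093, 0.0396]
tcp_rot: [-2.161, 0.141, 2.151]
wrist_force: [-2.4, 2.3, 4.4]
width: 0.117
```

Emit:
arm_command --series '[[[0, 0, 0, 0, 0, 0, 0.5], [0, 0, 0, 0, 0, 0, 1], [0, 0, 0, 0, 0, 0, 1], [0, 0, 0, 0, 0, 0, 1], [0, 0, 0, 0, 0, 0, 1], [0, 0, 0, 0, 0, 0, 1]]]'

```text
time: 24.05
tool_pos: [0.5326, -0.3103, 0.0404]
tcp_rot: [-2.166, 0.143, 2.148]
wrist_force: [-0.4, 1.0, 0.5]
width: 0.999
```

```bash
python3 - <<'E'
from h import *
st()
E
```

```text
t 24.05 p [ 0.5326 -0.3103  0.0404] yaw -97.35 x [ 0.008 -0.005 -1.   ] F [-0.4  1.   0.5] T [ 0.02  0.03 -0.03] w 0.999 q [-0.57  0.36  1.91  0.    0.86  1.13]
```

Contact was felt and the spanner is released. I'll retreat straight up and check.

Emit:
arm_command --series '[[[0, -0.008, 0, -2, 0, 0, 1], [0, 0, 0, -3, 0, 0, 1], [0, 0, 0, -4, 0, 0, 1], [0, 0, 0, -4, 0, 0, 1], [0, 0, 0, -4, 0, 0, 1], [0, 0, 0, -2, 0, 0, 1], [0, 0, 0, 0, 0, 0, 1], [0, 0, 0, 0, 0, 0, 1]]]'

```text
time: 24.85
tool_pos: [0.531, -0.3086, 0.2341]
tcp_rot: [-2.149, 0.139, 2.161]
wrist_force: [-0.3, 0.3, -0.2]
width: 1.0
```

```bash
python3 - <<'E'
from sp import *
st(); snap('wrist','w17'); snap('scene','scene1')
spanner('w17'); img,P=cloud('w17')
for c in [(0.6225,-.3205),(.434,-.297)]:
    m=(np.hypot(P[...,0]-c[0],P[...,1]-c[1])<.03)&(P[...,2]>.012)&(P[...,2]<.03); print(m.sum(),np.median(P[m],0).round(4))
for f in ['scene0','scene1']:
    img,d,K,E=load(f); print(f,[pt(f,u,v).round(3).tolist() for u,v in [(356,165),(393,165),(370,105)]])
E
```

```text
t 24.85 p [ 0.531  -0.3086  0.2341] yaw -97.35 x [-0.005 -0.    -1.   ] F [-0.3  0.3 -0.2] T [ 0.   -0.02  0.02] w 1.0 q [-0.57  0.17  1.76 -0.    1.22  1.13]
handle top z 0.0402 n 1745 rect ctr 528.7627563476562 -308.33538818359375 size 11.82710075378418 132.89254760742188 angle svd -7.24 mean [ 0.5326 -0.3091  0.0401]
1307 [ 0.6229 -0.3202  0.0184]
532 [ 0.4358 -0.2965  0.0182]
scene0 [[0.476, 0.284, 0.062], [0.587, 0.355, 0.063], [0.373, 0.565, 0.099]]
scene1 [[0.476, 0.284, 0.061], [0.586, 0.358, 0.06], [0.373, 0.565, 0.099]]
```

View pics/w17.png

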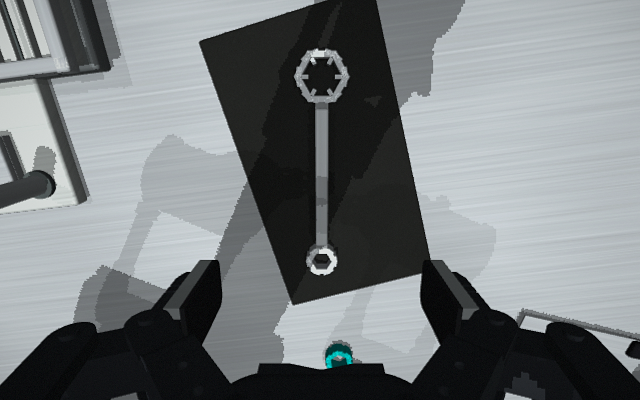

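View pics/scene1.png

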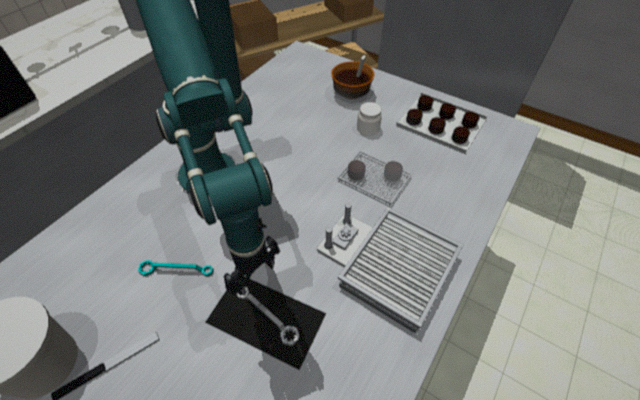

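The spanner lies flat and wholly on the mat, with rings at (322,75) and (321,261) in the wrist view. Ring tops read 18.4 and 18.2 mm and the handle top 40.2 mm. The cakes and tub are where they were, and the gripper touches nothing, so I'm handing in.

```bash
python3 -c "
from workcell import bot
print(bot.finish_job())"
```

```text
the job is handed in; nothing more can be done
None
```

The bolt is tightened, the spanner is back flat on the mat, and the job was handed in at about 25 s of the 72 s allowed.

- **Tightening:** I fitted the larger ring on the star head and made three clockwise swings, lifting the ring off and setting it back between them. The bolt went stiff in the third swing, at about 1.2 N m after roughly 95° of loose turning. I then turned it about 0.28 rad further, which is 16°, slightly under the 18° of a twentieth of a turn.
- **Strap:** It sank about 2.8 mm, from 36.9 to 34.1 mm in the wrist camera's depth reading. The aim was 3 mm and the allowed range is 1.5 to 4.7 mm. The reading stayed the same after I unloaded the bolt and lifted the ring off.
- **Spanner:** Both ring tops read about 18 mm and the handle top 40 mm, as they did before I picked it up, and it lies wholly on the mat. The gripper is open and raised clear.
- **Cakes, tub and posts:** The depth readings of the tub and the first cake were unchanged, and the second cake's moved by up to 3 mm at its single sampled point. The arm never worked near the rack after the start. I kept the handle within about 40° of centre, short of the posts. The highest wrist force I saw was about 6 N.
- **Disagreement:** The scene camera placed the bolt and posts about 5 mm off from the wrist camera. I used the wrist camera, whose views from opposite sides agreed to about 0.3 mm.

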